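# Mark the allergy tray with the red diet tag

### The job

The meal on the tray is for a guest with an allergy, so mark it: take the red tag off its wire peg and stand it, hole end up, fully home in the slot of the steel holder on the tray. Ease the tag along the peg and lift it over the upturned tip gently, going by feel, because the tips are bent by hand and the thin wire must not be forced. Leave the green tag hanging on its peg and everything else where it stands.

Things in the scene. Friction and masses are not known exactly. Their poses are not given: they have to be found in the camera images.
- red_tag: red rigid plastic tag, 46 wide x 95 tall x 4 thick, about 35 g, white field on both faces; hangs upright on either one of the rack's two pegs. Origin: centre of its bottom edge; z up to the hole end, y along the width, x along the thickness (parallel to the rack's x at the start). Held by its two 4 mm side edges it can swivel between the fingers.
- red_tag_hole (a point): centre of the red tag's round hole: 10 in diameter, right through along x, steel eyelet, 83 above the tag's origin and 12 below its top edge; axes as the tag. It hangs with this point 2.5 below the axis of the 5 mm wire, 27 to 55 inward of the bend, and swings and slides freely on the wire
- green_tag: green tag of the same shape, hanging on the other peg; to be left alone
- green_tag_hole (a point): centre of the green tag's hole, 83 mm above that tag's origin
- tag_rack: low fixed steel counter rack. Origin: at the worktop; its two pegs point along its -x (roughly to the robot), z up. Base plate 115 x 230 x 8 (x from -68 to 48, y +-115). A flat bar 20 tall stands at x = 32, centred at z = 165, between two 10 mm posts at y = +-104 (tops at z = 180). The pegs stick out from this bar
- peg_left (a point): bend of the peg at rack y = +58. The peg is a 5 mm round wire, straight and level for 64 from the bar to here (rack x = -35, z = 165), then turned up (along -x and z) in a straight tip 30 long that ends in a 6.4 mm black ball. Tips are bent by hand: each rises at an unmeasured 0.50 to 1.10 rad above level, to be felt or seen. Over 10 N between tag and peg forces it
- peg_right (a point): bend of the other peg, at rack y = -58: same shape, its tip bent up by its own unmeasured 0.50 to 1.10 rad. Tilting the tag so that its lower end comes out along rack -x lets its hole follow a tip; upright, the 10 mm hole jams on steep tips. Measured points are good to about 1.5
- holder: loose steel block 46 x 80 x 24, 0.6 kg, on the floor of the tray near the tray's left end. Origin: centre of its underside; z up. In its top a slot 6.5 wide (x) x 53 long (y), 18 deep, its floor 6 above the origin, with a 2 mm chamfer round the mouth. The tag stands in it with its width along y (either face forward), its bottom edge on the slot's floor.
- tray: fixed grey half-size tray 215 (x) x 325 (y), rim 35 high; origin: centre of its underside; floor 2 thick. Besides the holder it carries a soup bowl and a spoon.
- soup_bowl: white rice bowl, 113 in diameter, 64 high, on the tray right of the holder; leave in place
- spoon: steel spoon, 186 long, lying on the tray along its front; leave in place
- salt: white salt shaker, 43 x 73 high, right of the tray; leave in place
- kitchen_timer: white timer with red knob, 62 x 44 high, right of the tray; leave in place
- bowl_a: white rice bowl, 113 in diameter, 64 high, at the right; leave in place
- bowl_b: white rice bowl, 113 in diameter, 64 high, farther back at the right; leave in place
- tape: roll of masking tape, 96 x 25 high, behind at the middle; leave in place
There are look-alikes about, which are no part of the job. What is meant by the holder is not orange, and is the smaller of those in its own colour.

How it is judged:
By the outcome, as a careful person would: the job done as asked, in the order asked, and still so for the second after the job is handed in, with the robot touching nothing.
It also fails if it takes over 72 s, if anything falls off the work surface, if the arm or the gripper's body presses on something with over 40 N, if the wrist force passes 120 N, or if a joint passes its speed limit or range.

### The arm

A 6-joint arm with a two-finger parallel gripper is mounted at the origin on a cart in front of the work surface, level with it; the furniture and walls round the work are solid. World frame = base frame: x ahead of the robot, y to its left, z up, the work surface at z = 0. Lengths are in m, angles in rad, forces in N, time in s.
With the tool pointing down it reaches from about 0.375 to 0.9 m from the base axis. Payload 3.1 kg.
Tool frame: the origin (TCP) lies at the very end of the fingers, on their centre line; the grasp point (between the pads) lies 19 mm behind it (grip_depth is the distance from the TCP to the grasp point, in m); z points along the fingers, y is the line along which they close (so a half turn about z gives the same grasp; the last joint's range is limited). The gripper opens to 85 mm and grips with 20 to 120 N. Pads are 22 mm wide; open, the fingers measure 114 mm over their backs; the gripper's body (76 mm by 85 mm) begins 54 mm behind the grasp point. The pads swing forward as they close: fully open they stand 13 mm farther back than shut.
Start: joints at [-1.472, 0.527, 1.433, -0, 1.181, -0.178], TCP at [0.171, -0.601, 0.231] pointing down, gripper open.
Joint ranges: [-3.08, 3.08], [-0.75, 2.2], [0.22, 2.44], [-1.43, 4.57], [0, 2.65], [-2.85, 2.85]. Speed limits (rad/s): [2.79, 2.79, 3.14, 3.14, 3.14, 3.14].

### API

Orientations are given as a unit quaternion [x, y, z, w].
In Python, from station import * gives the robot as it stands.
- The arm moves only by the tool apply_moves, never from a script. Its argument "plan" is a list of rows, each a list of 7 numbers: the shift along the tool's x, y, z in m, then the turn, a rotation vector about the tool's x, y, z in rad, then the gripper command: -1 is fully open, 1 is shut, values between are in proportion. In form: [[dx, dy, dz, wx, wy, wz, jaw], ...]. A call has 1 to 8 rows; each row shifts and turns the commanded pose from where the row before left it, along the tool's axes as they then stand; what a row does not reach is not made up. A row lasts 1/8 s, in which the tool goes at most 62.5 mm and 10.7 degrees, less where a joint would pass 70% of its speed; a pose out of reach is approached as far as the arm can. A call is refused whole if a number of a shift passes 0.0625 or a number of a turn 0.188, either way. A call with a gripper value outside its range is refused whole. The fingers move at their own pace and stop on an object; "force" is the grip in N (left out, the last holds). Time passes only in rows, so rows that do not move let the fingers close. It gives the time, the measured TCP pose, the force, the opening and the grip force at its end, in the units of the state.
- sense(): the state, without advancing time (a new reading comes with each control period).
- snapshot(name): name is "side" or "top"; returns the picture (400x640x3 uint8, red, green, blue); there is no depth.
- calibration(name): a dict with "camera_matrix" (3x3 intrinsics, pixels), "R" (3x3) and "t" (3): a world point X has camera coordinates R X + t. Camera axes: x right, y down, z forward; pixel columns grow to the right and rows downward; lengths in m; the calibration is good to about 2 mm. A picture is of the moment at which its call begins. calibration takes no time and is no camera call.
- sign_off(): hands the job in; it is judged then, once.
The state is a dict: "t": time; "q": joint angles; "qd": joint speeds; "tau": joint torques, N m; "tcp_pos": TCP position; "tool_rot": TCP orientation; "force": force on the tool from outside, world axes, zero at the start; "ft_torque": the same for the moment, N m; "finger_gap": opening from 0.0 (shut) to 1.0 (fully open); "gripper_force": force on a finger pad.
Only numpy, scipy, OpenCV 4.12 (cv2) and the standard library are available. Lean on these libraries where they do the work, as an engineer would, in place of code of your own. Each camera call takes 0.05 s, during which the arm holds its last target. There are 200 camera calls.

## Working session

There is one attempt and no reset: what is moved stays moved. The work goes in short steps, Python scripts to look and compute and a tool call to move; the robot and the scene stay as the last step left them, time stands still between calls to the robot, and variables do not carry over. Pictures are saved under pics/ and viewed, at most 10 in all, crops included, and the job is handed in when it is done.

Besides the shell and the picture viewer there is one more tool, called by a JSON object that holds its "op" and its "data", one argument or row to a line. apply_moves: Moves the arm, as the interface text tells. Its arguments: {"type":"object","properties":{"plan":{"type":"array"},"force":{"type":"number"}},"required":["plan"]}

```bash
mkdir -p pics; ls; python3 - <<'E'
from station import *
import cv2,numpy as np
for n in("side","top"):
    im=snapshot(n); cv2.imwrite(f"pics/{n}0.png",im[:,:,::-1])
    c=calibration(n); print(n,c["camera_matrix"],c["R"],c["t"],-np.array(c["R"]).T@c["t"])
s=sense();print(s)
E
```

```text
pics
side [[437.33500112   0.         319.13400676]
 [  0.         437.33500112 197.52656636]
 [  0.           0.           1.        ]] [[-0.8504164  -0.52594603  0.01314233]
 [-0.30978856  0.48040251 -0.82051476]
 [ 0.42523288 -0.70185055 -0.57147424]] [0.42362282 0.33026326 1.38647736] [-0.12700818  1.03724334  1.05775458]
top [[440.06299296   0.         321.47172944]
 [  0.         440.06299296 197.6737171 ]
 [  0.           0.           1.        ]] [[ 0.0244207  -0.99962443  0.01243489]
 [-0.9805892  -0.02637257 -0.19429182]
 [ 0.19454679 -0.00744878 -0.98086496]] [-0.10209282  0.58208486  1.35042142] [ 0.31055915 -0.07664441  1.43894489]
{'t': 0.1, 'q': array([-1.47250131e+00,  5.28391991e-01,  1.43379555e+00,  1.00233259e-05,
        1.18137230e+00, -1.78502255e-01]), 'qd': array([-0.00133587, -0.00375037, -0.00318943,  0.00266147,  0.00037865,
        0.00046342]), 'tau': array([-2.29775414e-04, -4.43304956e+01, -1.78586197e+01, -3.25401224e-04,
        3.86677275e-03,  9.26124670e-06]), 'tcp_pos': array([ 0.17076286, -0.6005476 ,  0.23041311]), 'tool_rot': array([ 9.90437970e-01,  1.37955283e-01,  4.40659567e-05, -9.82617839e-04]), 'force': array([ 0.69902006,  0.42960101, -0.62458995]), 'ft_torque': array([-0.00396468,  0.01657132, -0.02441469]), 'gripper_force': 0.0, 'finger_gap': 1.0010834451540132}
```

View pics/side0.png

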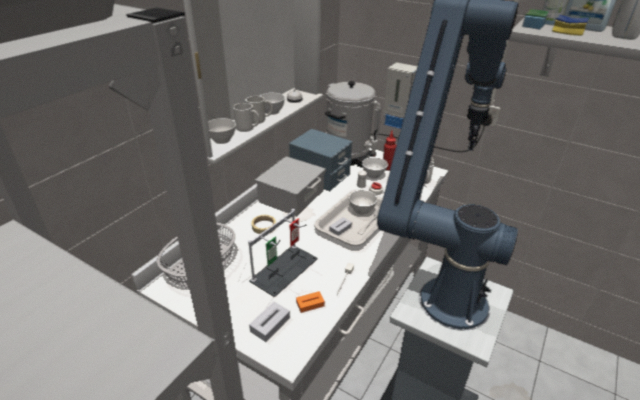

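View pics/top0.png

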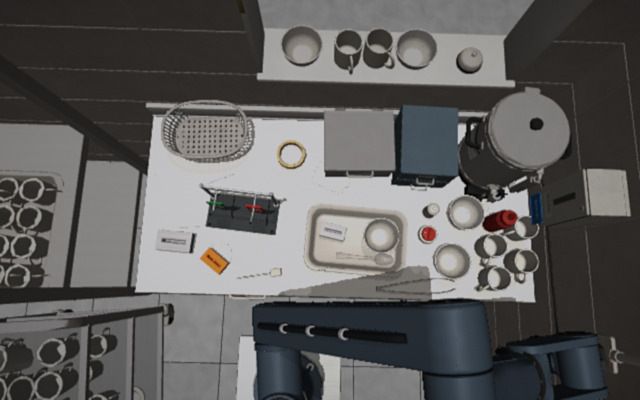

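The side view shows the red tag at (294,232) and the green tag at (271,250) on the rack. There are three slotted blocks in the top view: the large grey one at (175,240), the orange one at (213,260), and the small grey one on the tray at (332,232). The small grey one is the holder, since it is not orange, is the smaller grey block, and sits on the tray's left end. I'll confirm this in an enlarged crop.

```bash
python3 - <<'E'
import cv2,numpy as np
t=cv2.imread("pics/top0.png");s=cv2.imread("pics/side0.png")
a=cv2.resize(t[180:250,195:395],None,fx=4,fy=4,interpolation=cv2.INTER_CUBIC)
b=cv2.resize(s[190:265,240:400],None,fx=4,fy=4,interpolation=cv2.INTER_CUBIC)
b=cv2.copyMakeBorder(b,0,0,0,160,cv2.BORDER_CONSTANT)
cv2.imwrite("pics/crop0.png",np.vstack([a,b]))
E
```

```text
(no output)
```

View pics/crop0.png

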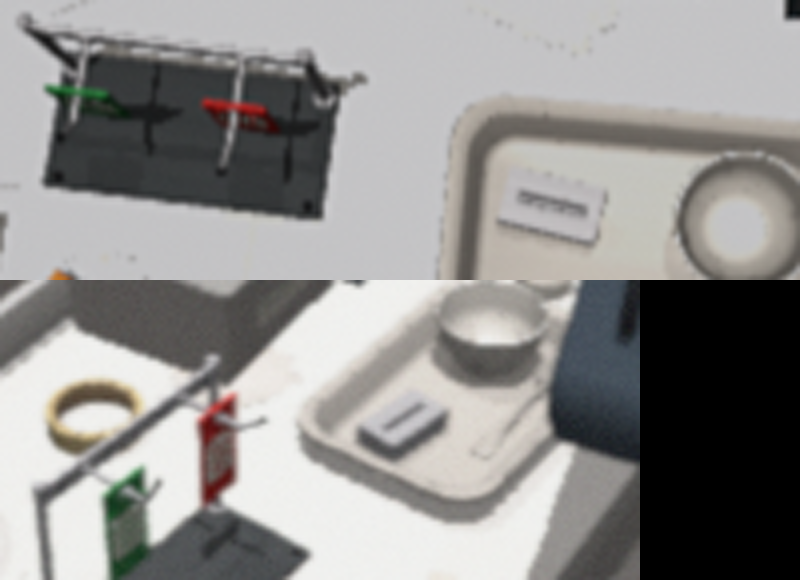

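The crop confirms it: the small grey slotted block in the tray has its slot centre near top px (333,231). The red tag hangs on the right peg, whose ball is at top px (251,222) and side px (306,225).

```bash
cat > h.py <<'E'
from station import *
import cv2,numpy as np
from scipy.spatial.transform import Rotation as Ro
def ray(n,p):
    c=calibration(n);R=np.array(c["R"]);t=np.array(c["t"])
    d=R.T@np.linalg.inv(c["camera_matrix"])@np.array([p[0],p[1],1.]); return -R.T@t,d
def plane(n,p,z):
    o,d=ray(n,p); return o+d*(z-o[2])/d[2]
def tri(pt,ps):
    a,d=ray("top",pt);b,e=ray("side",ps)
    s=np.linalg.lstsq(np.stack([d,-e],1),b-a,rcond=None)[0]
    p,q=a+s[0]*d,b+s[1]*e; return (p+q)/2,np.linalg.norm(p-q)
def proj(n,X):
    c=calibration(n); v=c["camera_matrix"]@(np.array(c["R"])@X+c["t"]); return v[:2]/v[2]
E
python3 - <<'E'
from h import *
np.set_printoptions(precision=4,suppress=True)
T=lambda x,y:(195+(x-1.5)/4,180+(y-1.5)/4)
S=lambda x,y:(240+(x-1.5)/4,190+(y-281.5)/4)
fl,fr,br=[plane("top",T(*p),.008) for p in((45,186),(322,217),(338,95))]
print("plate",fl,fr,br,np.linalg.norm(fl-fr),np.linalg.norm(fr-br))
e=(fl-fr)/np.linalg.norm(fl-fr);yaw=np.arctan2(-e[0],e[1]);print("yaw",yaw)
ex=np.array([np.cos(yaw),np.sin(yaw),0]);ey=np.array([-ex[1],ex[0],0])
O=(fl+fr)/2+.068*ex;O[2]=0;print("rack O",O)
W=lambda x,y,z:O+x*ex+y*ey+np.array([0,0,z])
print("ball",tri(T(223,169),S(264,420)), "bar end/ post tops", [tri(T(23,20),S(41,491)),tri(T(303,57),S(212,363))],W(.032,.104,.18),W(.032,-.104,.18))
b,_=tri(T(223,169),S(264,420));d=b-O;print("ball in rack",d@ex,d@ey,d[2])
for nm,X in dict(bend=W(-.035,-.058,.165),root=W(.029,-.058,.165)).items(): print(nm,X,proj("top",X),proj("side",X))
for n in("top","side"):
    im=snapshot(n).astype(int);m=((im[...,0]>110)&(im[...,1]<75)&(im[...,2]<75)).astype(np.uint8)
    k,l,st,c=cv2.connectedComponentsWithStats(m)
    for i in range(1,k):
        if st[i,4]>15: print(n,st[i],c[i])
# holder
im=snapshot("top");print("slot",plane("top",T(552,204),.026))
for p in((512,165),(607,190),(596,243),(500,216)): print(plane("top",T(*p),.026))
a,b=plane("top",T(517,197),.026),plane("top",T(588,210),.026);print(a,b,np.arctan2(-(a-b)[0],(a-b)[1]))
print("side slot",plane("side",S(404,411),.026))
E
```

```text
plate [0.4896 0.2872 0.008 ] [0.4701 0.0605 0.008 ] [0.5714 0.0518 0.008 ] 0.22754764787581888 0.1016670802687197
yaw -0.0858484236630045
rack O [0.5476 0.168  0.    ]
ball (array([0.4821, 0.1157, 0.1825]), np.float64(0.002849508397363015)) bar end/ post tops [(array([0.5889, 0.2697, 0.1704]), np.float64(0.006188158592979129)), (array([0.5683, 0.0636, 0.1722]), np.float64(0.0017381404261620538))] [0.5884 0.2689 0.18  ] [0.5706 0.0617 0.18  ]
ball in rack -0.06081402796481819 -0.05773313771754894 0.1824627164111131
bend [0.5078 0.1132 0.165 ] [252.7766 214.4714] [299.0541 225.6798]
root [0.5716 0.1077 0.165 ] [255.8207 193.1768] [284.0974 218.374 ]
top [246 205  15   3  29] [252.7241 206.0345]
top [503 211  14  13  94] [508.2234 217.6596]
top [422 227  13  14 125] [428.424 233.512]
top [207 255  13  12  28] [213.3571 260.75  ]
side [386 131  10  11  54] [390.5    137.5926]
side [385 144  11   4  33] [389.8788 145.7879]
side [373 183   7   6  33] [376.0303 185.8788]
side [301 303  22   8  65] [311.6615 306.7077]
slot [ 0.4834 -0.126   0.026 ]
[ 0.5143 -0.093   0.026 ]
[ 0.4959 -0.1702  0.026 ]
[ 0.4529 -0.162   0.026 ]
[ 0.4726 -0.0843  0.026 ]
[ 0.4884 -0.0976  0.026 ] [ 0.4793 -0.1551  0.026 ] -0.15610827626997656
side slot [ 0.4843 -0.1331  0.026 ]
```

```bash
cat >> h.py <<'E'
np.set_printoptions(precision=4,suppress=True)
def rackset(O,yaw):
    ex=np.array([np.cos(yaw),np.sin(yaw),0]);ey=np.array([-ex[1],ex[0],0]);return O,ex,ey
O,EX,EY=rackset(np.array([.5476,.168,0]),-.086)
W=lambda x,y,z:O+x*EX+y*EY+np.array([0,0,z])
def inrack(p): d=np.array(p)-O; return np.array([d@EX,d@EY,d[2]])
def go(target):
    s=sense();R=Ro.from_quat(s["tool_rot"]).as_matrix();return R.T@(np.array(target)-s["tcp_pos"])
def redmask(im):
    im=im.astype(int);return ((im[...,0]>70)&(im[...,0]-im[...,1]>45)&(im[...,0]-im[...,2]>35)).astype(np.uint8)
E
python3 - <<'E'
from h import *
for n,(x0,x1,y0,y1) in dict(top=(235,275,195,225),side=(280,310,215,260)).items():
    im=snapshot(n)[y0:y1,x0:x1];m=redmask(im)
    print(n,x0,y0)
    for r in range(len(m)):
        c=np.flatnonzero(m[r]); 
        if len(c): print(r+y0,c.min()+x0,c.max()+x0,len(c),end=" | ")
    print()
for p in((246,205.3),(253,206),(261,206.5)): print(inrack(plane("top",p,.1745)))
for x in(-.01,.005,.02):
  for z in (.0795,.1745): print(x,z,*[np.round(np.r_[proj("top",W(x,y,z)),proj("side",W(x,y,z))]) for y in(-.081,-.035)])
t=W(0.0,-.058,.30);print(t,go(t));print(Ro.from_quat(sense()["tool_rot"]).as_matrix())
E
```

```text
top 235 195
205 245 253 9 | 206 246 260 15 | 207 247 261 15 | 208 256 260 5 | 
side 280 215
218 297 298 2 | 219 296 298 3 | 220 294 297 4 | 221 292 297 6 | 222 292 297 6 | 223 291 293 3 | 224 290 292 3 | 225 290 293 4 | 226 290 294 5 | 227 290 295 6 | 228 291 293 3 | 229 291 292 2 | 230 291 291 1 | 238 296 297 2 | 239 295 297 3 | 240 294 296 3 | 241 291 295 5 | 242 291 294 4 | 243 291 293 3 | 244 291 292 2 | 
[-0.0117 -0.0362  0.1745]
[-0.0115 -0.0567  0.1745]
[-0.0104 -0.08    0.1745]
-0.01 0.0795 [265. 212. 298. 239.] [250. 210. 289. 246.]
-0.01 0.1745 [261. 206. 298. 217.] [246. 205. 289. 224.]
0.005 0.0795 [266. 207. 295. 237.] [251. 205. 286. 244.]
0.005 0.1745 [262. 201. 294. 215.] [246. 200. 285. 222.]
0.02 0.0795 [266. 202. 291. 236.] [252. 201. 283. 243.]
0.02 0.1745 [263. 196. 291. 214.] [247. 195. 282. 220.]
[0.5426 0.1102 0.3   ] [ 0.552  -0.5826 -0.0686]
[[ 0.9619  0.2733 -0.    ]
 [ 0.2733 -0.9619  0.0005]
 [ 0.0001 -0.0005 -1.    ]]
```

{"op": "apply_moves", "data": {
  "plan": [
    [0.01,-0.01,-0.05,0,0,0,-1],
    [0.042,-0.044,-0.003,0,0,0,-1],
    [0.042,-0.044,-0.003,0,0,0,-1],
    [0.042,-0.044,-0.003,0,0,0,-1],
    [0.042,-0.044,-0.003,0,0,0,-1],
    [0.042,-0.044,-0.003,0,0,0,-1],
    [0.042,-0.044,-0.003,0,0,0,-1],
    [0.042,-0.044,-0.003,0,0,0,-1]
  ],
  "force": 30
}}

```text
t: 1.35
tcp_pos: [0.3771, -0.2105, 0.3027]
tool_rot: [0.99, 0.138, 0.0, 0.0]
force: [0.9, -0.2, 0.5]
finger_gap: 1.002
gripper_force: 0.0
```

```bash
python3 -c "
from h import *
print(sense()['tcp_pos'],go(W(-.009,-.058,.30)))"
```

```text
[ 0.3771 -0.2105  0.3027] [ 0.2383 -0.2666  0.0027]
```

{"op": "apply_moves", "data": {
  "plan": [
    [0.04,-0.044,0,0,0,0,-0.5],
    [0.04,-0.044,0,0,0,0,-0.5],
    [0.04,-0.044,0,0,0,0,-0.5],
    [0.04,-0.044,0,0,0,0,-0.5],
    [0.04,-0.044,0,0,0,0,-0.5],
    [0.039,-0.044,0,0,0,0,-0.5],
    [0,0,0,0,0,0.182,-0.5],
    [0,0,0,0,0,0.182,-0.5]
  ]
}}

```text
t: 2.35
tcp_pos: [0.5341, 0.1083, 0.3021]
tool_rot: [0.999, -0.045, -0.0, 0.0]
force: [0.6, 0.8, 0.4]
finger_gap: 0.75
gripper_force: 0.0
```

```bash
python3 - <<'E'
from h import *
for n in("side","top"): cv2.imwrite(f"pics/{n}1.png",snapshot(n)[:,:,::-1])
s=cv2.imread("pics/side1.png");t=cv2.imread("pics/top1.png")
a=cv2.resize(s[150:260,230:390],None,fx=4,fy=4,interpolation=cv2.INTER_CUBIC)
cv2.imwrite("pics/c1.png",a)
s=sense();print(s["tcp_pos"],s["finger_gap"],Ro.from_quat(s["tool_rot"]).as_matrix(),go(W(-.009,-.058,.13)),proj("side",s["tcp_pos"]))
E
```

```text
[0.534  0.1075 0.3022] 0.7462862039132988 [[ 0.9963 -0.0861 -0.0002]
 [-0.0861 -0.9963  0.    ]
 [-0.0002  0.     -1.    ]] [-0.0006 -0.0035  0.1722] [292.5228 187.4332]
```

View pics/c1.png

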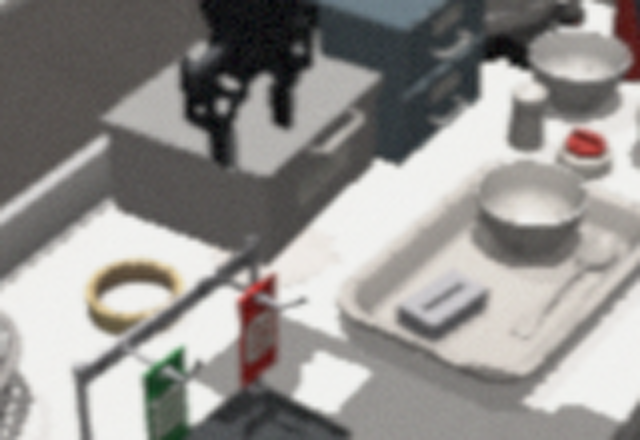

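The side crop shows the open fingers above the red tag, tips at crop (222,160) and (283,122), and the tag at (258,330). The holder's slot is at (443,293). Next I descend around the tag.

{"op": "apply_moves", "data": {
  "plan": [
    [0,-0.0035,0.03,0,0,0,-0.5],
    [0,0,0.045,0,0,0,-0.5],
    [0,0,0.04,0,0,0,-0.5],
    [0,0,0.03,0,0,0,-0.5],
    [0,0,0.02,0,0,0,-0.5],
    [0,0,0.01,0,0,0,-0.5],
    [0,0,0,0,0,0,-0.5]
  ]
}}

```text
t: 3.32
tcp_pos: [0.5343, 0.1104, 0.1271]
tool_rot: [0.999, -0.043, -0.0, -0.0]
force: [-0.4, -0.5, 1.2]
finger_gap: 0.754
gripper_force: 0.0
```

```bash
python3 - <<'E'
from h import *
a=[]
for n in("side","top"):
    im=snapshot(n)[:,:,::-1]; cv2.imwrite(f"pics/{n}2.png",im)
    x,y=(250,190) if n=="side" else (205,170)
    a.append(cv2.resize(im[y:y+75,x:x+100],None,fx=4,fy=4,interpolation=cv2.INTER_CUBIC))
cv2.imwrite("pics/c2.png",np.hstack(a))
s=sense();print(inrack(s["tcp_pos"]),s["force"])
E
```

```text
[-0.0075 -0.0584  0.1281] [-0.0227  0.441   0.4889]
```

View pics/c2.png

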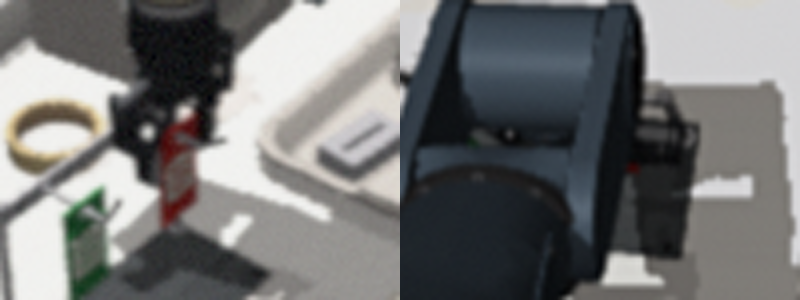

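The left finger sits just behind the tag's left edge at crop (150,150) and the tag lies between the fingers. I close gently now.

{"op": "apply_moves", "data": {
  "plan": [
    [0,0,0,0,0,0,-0.2],
    [0,0,0,0,0,0,-0.1],
    [0,0,0,0,0,0,0],
    [0,0,0,0,0,0,0.2],
    [0,0,0,0,0,0,0.2],
    [0,0,0,0,0,0,0.2]
  ],
  "force": 35
}}

```text
t: 4.18
tcp_pos: [0.535, 0.1108, 0.128]
tool_rot: [0.999, -0.044, 0.001, -0.0]
force: [-1.9, 2.0, 5.8]
finger_gap: 0.53
gripper_force: 35.1
```

```bash
cat > st.py <<'E'
from h import *
s=sense();R=Ro.from_quat(s["tool_rot"]).as_matrix()
print("tcp rack",inrack(s["tcp_pos"])*1e3,"Frack",np.array([s["force"]@EX,s["force"]@EY,s["force"][2]]),"T",s["ft_torque"],"gap",s["finger_gap"]*85,s["gripper_force"],"tilt",np.arctan2(-R[:,2]@EX,-R[2,2]),"t",s["t"])
E
python3 st.py
```

```text
tcp rack [ -7.6584 -58.0252 128.0111] Frack [-2.0395  1.8656  5.8067] T [ 0.3354  0.0466 -0.0381] gap 45.02274568823573 35.12079614563845 tilt -0.0015317107360782731 t 4.175
```

{"op": "apply_moves", "data": {
  "plan": [
    [0,0,-0.0015,0,0,0,0.2],
    [0,0,0,0,0,0,0.2]
  ]
}}

```text
t: 4.42
tcp_pos: [0.5343, 0.1104, 0.1287]
tool_rot: [0.999, -0.043, -0.0, 0.0]
force: [0.1, 0.8, 1.1]
finger_gap: 0.529
gripper_force: 35.5
```

```bash
python3 st.py
```

```text
tcp rack [ -8.3164 -58.5606 128.6764] Frack [0.0062 0.7712 1.1399] T [ 0.0612 -0.051   0.0122] gap 44.94199463577961 35.5075339396717 tilt 0.0002878227195710459 t 4.425
```

{"op": "apply_moves", "data": {
  "plan": [
    [0,0,-0.002,0,0,0,0.2],
    [-0.003,0,0,0,0,0,0.2],
    [-0.003,0,0,0,0,0,0.2],
    [-0.003,0,0,0,0,0,0.2],
    [-0.003,0,0,0,0,0,0.2],
    [-0.003,0,0,0,0,0,0.2],
    [-0.003,0,0,0,0,0,0.2],
    [0,0,0,0,0,0,0.2]
  ]
}}

```text
t: 5.42
tcp_pos: [0.5161, 0.1121, 0.1308]
tool_rot: [0.999, -0.044, -0.0, -0.0]
force: [-0.1, -0.5, -0.3]
finger_gap: 0.532
gripper_force: 35.5
```

```bash
python3 st.py
```

```text
tcp rack [-26.5518 -58.3497 130.8198] Frack [-0.0216 -0.4657 -0.3461] T [ 0.0026  0.0453 -0.0213] gap 45.196743370562785 35.486288909451105 tilt 0.0003350470058353206 t 5.425
```

{"op": "apply_moves", "data": {
  "plan": [
    [-0.0026,0,0,0,-0.075,0,0.2],
    [-0.0026,0,0,0,-0.075,0,0.2],
    [-0.0026,0,0,0,-0.075,0,0.2],
    [-0.0026,0,0,0,-0.075,0,0.2],
    [0,0,0,0,0,0,0.2]
  ]
}}

```text
t: 6.05
tcp_pos: [0.5074, 0.1128, 0.1314]
tool_rot: [0.988, -0.043, -0.149, -0.007]
force: [0.4, -0.5, -0.6]
finger_gap: 0.529
gripper_force: 35.5
```

```bash
cat >> st.py <<'E'
print("hole",(inrack(s["tcp_pos"]-R[:,2]*.0342))*1e3)
E
python3 st.py
```

```text
tcp rack [-35.2692 -58.4727 131.441 ] Frack [ 0.4373 -0.4567 -0.5848] T [-0.0304 -0.1315 -0.0044] gap 44.958621124824084 35.50221429846715 tilt 0.2985188727796994 t 6.05
hole [-25.2109 -58.4885 164.1284]
```

{"op": "apply_moves", "data": {
  "plan": [
    [-0.002,0,0.0003,0,0,0,0.2],
    [-0.002,0,0.0004,0,0,0,0.2],
    [-0.002,0,0.0004,0,0,0,0.2],
    [-0.002,0,0.0004,0,0,0,0.2],
    [0,0,0,0,0,0,0.2]
  ]
}}

```text
t: 6.68
tcp_pos: [0.4979, 0.1138, 0.1331]
tool_rot: [0.988, -0.043, -0.149, -0.006]
force: [0.2, 0.3, 0.1]
finger_gap: 0.529
gripper_force: 35.5
```

```bash
python3 st.py
```

```text
tcp rack [-44.845 -58.309 133.051] Frack [0.1254 0.3356 0.0714] T [ 0.0159 -0.2204  0.0251] gap 44.973819953915594 35.532661092001945 tilt 0.29999662644484415 t 6.675
hole [-34.7383 -58.319  165.7236]
```

{"op": "apply_moves", "data": {
  "plan": [
    [-0.0053,0,-0.0005,0,-0.1,0,0.2],
    [-0.0053,0,-0.0003,0,-0.1,0,0.2],
    [0,0,0,0,0,0,0.2]
  ]
}}

```text
t: 7.05
tcp_pos: [0.4895, 0.1143, 0.1364]
tool_rot: [0.968, -0.042, -0.247, -0.011]
force: [0.4, 0.3, 0.1]
finger_gap: 0.536
gripper_force: 35.5
```

```bash
python3 st.py
```

```text
tcp rack [-53.259  -58.4621 136.4386] Frack [0.3381 0.3178 0.0757] T [-0.0288 -0.2272 -0.0385] gap 45.55441447971389 35.53679048025515 tilt 0.4989988410179496 t 7.05
hole [-36.8927 -58.4866 166.4683]
```

{"op": "apply_moves", "data": {
  "plan": [
    [-0.0044,0,-0.0001,0,-0.07,0,0.2],
    [-0.002,0,0,0,0,0,0.2],
    [-0.002,0,0,0,0,0,0.2],
    [0,0,0,0,0,0,0.2]
  ]
}}

```text
t: 7.55
tcp_pos: [0.481, 0.1153, 0.1421]
tool_rot: [0.959, -0.042, -0.28, -0.012]
force: [0.5, 0.8, -0.6]
finger_gap: 0.532
gripper_force: 35.5
```

```bash
python3 st.py
```

```text
tcp rack [-61.8637 -58.2439 142.114 ] Frack [ 0.4267  0.8391 -0.5725] T [-0.0844 -0.2594 -0.0214] gap 45.233862471920744 35.53394653717987 tilt 0.5689863421813777 t 7.55
hole [-43.4375 -58.2627 170.9257]
```

{"op": "apply_moves", "data": {
  "plan": [
    [-0.002,0,0,0,0,0,0.2],
    [-0.002,0,0,0,0,0,0.2],
    [-0.002,0,0,0,0,0,0.2],
    [0,0,0,0,0,0,0.2]
  ]
}}

```text
t: 8.05
tcp_pos: [0.4762, 0.1156, 0.145]
tool_rot: [0.959, -0.042, -0.281, -0.012]
force: [0.0, 1.1, -0.2]
finger_gap: 0.534
gripper_force: 35.5
```

```bash
python3 st.py; python3 - <<'E'
from h import *
im=snapshot("side")[:,:,::-1]
cv2.imwrite("pics/c3.png",cv2.resize(im[185:265,260:340],None,fx=7,fy=7,interpolation=cv2.INTER_CUBIC))
E
```

```text
tcp rack [-66.6178 -58.2958 144.9892] Frack [-0.0894  1.075  -0.156 ] T [-0.0123 -0.2806 -0.044 ] gap 45.359930836399435 35.534219493856654 tilt 0.5699552762093452 t 8.05
hole [-48.1637 -58.3168 173.783 ]
```

View pics/c3.png

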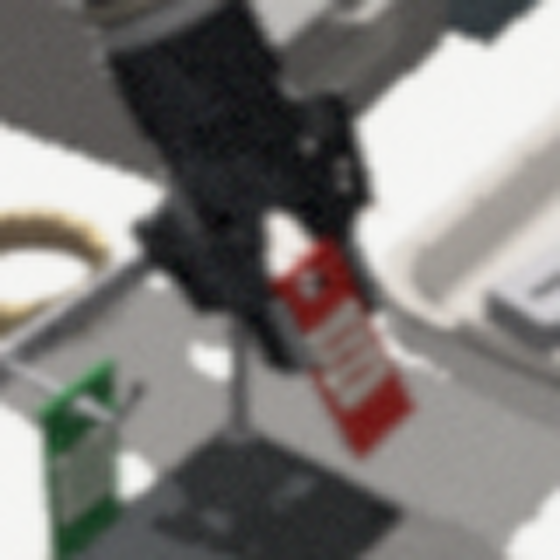

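The crop shows the tag tilted in the fingers. The peg's ball shows in the hole at (312,280), and the forces are near zero, so I keep sliding along the tip.

{"op": "apply_moves", "data": {
  "plan": [
    [-0.002,0,0,0,0,0,0.2],
    [-0.002,0,0,0,0,0,0.2],
    [-0.002,0,0,0,0,0,0.2],
    [0,0,0,0,0,0,0.2]
  ]
}}

```text
t: 8.6
tcp_pos: [0.4712, 0.1161, 0.1483]
tool_rot: [0.959, -0.042, -0.281, -0.012]
force: [-0.4, -0.3, -0.2]
finger_gap: 0.528
gripper_force: 35.5
```

```bash
python3 st.py
```

```text
tcp rack [-71.6638 -58.2828 148.2521] Frack [-0.3459 -0.3791 -0.1894] T [-0.019  -0.3058 -0.0276] gap 44.90973805206773 35.53379670716822 tilt 0.5699245242925429 t 8.6
hole [-53.2106 -58.3037 177.0465]
```

{"op": "apply_moves", "data": {
  "plan": [
    [-0.002,0,0,0,0,0,0.2],
    [-0.002,0,0,0,0,0,0.2],
    [-0.002,0,0,0,0,0,0.2],
    [0,0,0,0,0,0,0.2]
  ]
}}

```text
t: 9.1
tcp_pos: [0.4664, 0.1168, 0.1517]
tool_rot: [0.959, -0.042, -0.281, -0.013]
force: [0.8, 2.7, 1.2]
finger_gap: 0.532
gripper_force: 35.6
```

```bash
python3 st.py
```

```text
tcp rack [-76.4701 -57.9463 151.6716] Frack [0.5392 2.7441 1.2153] T [ 0.181  -0.318  -0.1102] gap 45.210831762189656 35.62072302389424 tilt 0.5695308176587625 t 9.1
hole [-58.0282 -57.9937 180.4733]
```

{"op": "apply_moves", "data": {
  "plan": [
    [0,-0.001,-0.0004,0,0,0,0.2],
    [0,0,0,0,0,0,0.2]
  ]
}}

```text
t: 9.35
tcp_pos: [0.4662, 0.1174, 0.1517]
tool_rot: [0.959, -0.042, -0.281, -0.012]
force: [0.9, -0.9, -0.2]
finger_gap: 0.526
gripper_force: 35.6
```

```bash
python3 st.py
```

```text
tcp rack [-76.7822 -57.4496 151.6751] Frack [ 0.9605 -0.798  -0.2374] T [-0.001  -0.2756 -0.0453] gap 44.739130640256526 35.59039075160399 tilt 0.5710223262977379 t 9.35
hole [-58.2973 -57.453  180.4492]
```

{"op": "apply_moves", "data": {
  "plan": [
    [-0.0015,0,-0.0001,0,0,0,0.2],
    [-0.0015,0,-0.0001,0,0,0,0.2],
    [-0.0015,0,-0.0001,0,0,0,0.2],
    [0,0,0,0,0,0,0.2]
  ]
}}

```text
t: 9.85
tcp_pos: [0.4628, 0.1178, 0.1545]
tool_rot: [0.959, -0.042, -0.281, -0.012]
force: [0.5, 0.0, -0.5]
finger_gap: 0.53
gripper_force: 35.6
```

```bash
python3 st.py
```

```text
tcp rack [-80.1546 -57.3162 154.4818] Frack [ 0.5011  0.0774 -0.4601] T [-0.0157 -0.2825  0.0613] gap 45.03349742144752 35.60586154810153 tilt 0.5700693609777607 t 9.85
hole [-61.6972 -57.3361 183.2736]
```

{"op": "apply_moves", "data": {
  "plan": [
    [-0.002,0,-0.0001,0,0,0,0.2],
    [-0.002,0,-0.0001,0,0,0,0.2],
    [-0.002,0,-0.0001,0,0,0,0.2],
    [0,0,0,0,0,0,0.2]
  ]
}}

```text
t: 10.35
tcp_pos: [0.458, 0.1182, 0.158]
tool_rot: [0.959, -0.042, -0.281, -0.012]
force: [0.7, 0.3, -0.8]
finger_gap: 0.532
gripper_force: 35.6
```

```bash
python3 st.py
```

```text
tcp rack [-85.0182 -57.2797 158.0024] Frack [ 0.6524  0.3519 -0.7684] T [ 0.002  -0.2569  0.0431] gap 45.17855591859605 35.606110778753646 tilt 0.5699204855021429 t 10.35
hole [-66.5651 -57.3006 186.7969]
```

{"op": "apply_moves", "data": {
  "plan": [
    [-0.002,0,-0.0001,0,0,0,0.2],
    [-0.002,0,-0.0001,0,0,0,0.2],
    [-0.003,0,-0.0001,0,0,0,0.2],
    [-0.004,0,0,0,0,0,0.2],
    [0,0,0,0,0,0,0.2]
  ]
}}

```text
t: 10.98
tcp_pos: [0.4488, 0.1191, 0.1643]
tool_rot: [0.959, -0.042, -0.281, -0.012]
force: [-0.1, -0.6, -0.7]
finger_gap: 0.535
gripper_force: 35.6
```

```bash
python3 st.py; python3 - <<'E'
from h import *
im=snapshot("side")[:,:,::-1]
cv2.imwrite("pics/c4.png",cv2.resize(im[175:265,250:400],None,fx=5,fy=5,interpolation=cv2.INTER_CUBIC))
E
```

```text
tcp rack [-94.2766 -57.2439 164.3194] Frack [-0.0675 -0.6049 -0.7362] T [-0.1086 -0.2812 -0.0359] gap 45.46987666608696 35.60444650123827 tilt 0.5699585837562879 t 10.975
hole [-75.8223 -57.2657 193.1131]
```

View pics/c4.png

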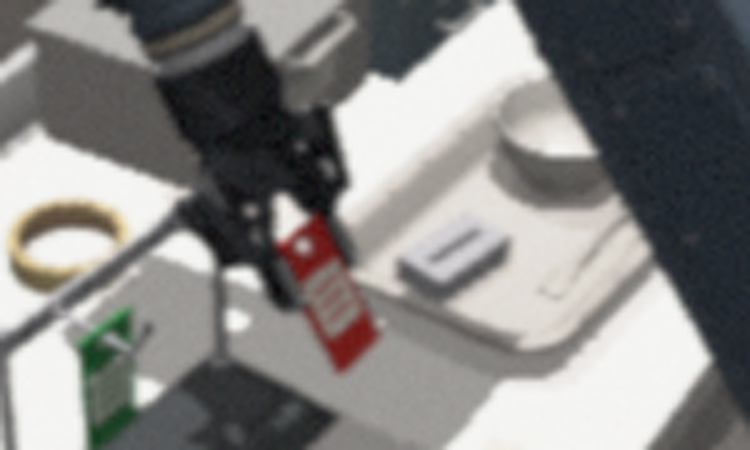

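The tag is clear of the peg: white counter shows through its hole at (303,245) and the green tag is undisturbed. I lift, level it and travel to the holder.

{"op": "apply_moves", "data": {
  "plan": [
    [-0.017,0,-0.01,0,0,0,0.2],
    [-0.018,0,-0.018,0,0,0,0.2],
    [-0.014,0,-0.014,0,0,0,0.2],
    [0,0,0,0,0.1425,0,0.2],
    [0,0,0,0,0.1425,0,0.2],
    [0,0,0,0,0.1425,0,0.2],
    [0,0,0,0,0.1425,0,0.2],
    [0,0,0,0,0,0.134,0.2]
  ]
}}

```text
t: 12.02
tcp_pos: [0.427, 0.121, 0.2269]
tool_rot: [0.994, -0.112, -0.0, 0.0]
force: [0.3, -0.1, -0.2]
finger_gap: 0.528
gripper_force: 35.5
```

```bash
python3 - <<'E'
from h import *
im=snapshot("top");cv2.imwrite("pics/top3.png",im[:,:,::-1])
a=cv2.resize(im[200:265,300:410],None,fx=5,fy=5,interpolation=cv2.INTER_CUBIC)[:,:,::-1]
im=snapshot("side");cv2.imwrite("pics/side3.png",im[:,:,::-1])
b=cv2.resize(im[205:255,310:370],None,fx=5,fy=5,interpolation=cv2.INTER_CUBIC)[:,:,::-1]
b=cv2.copyMakeBorder(b,0,0,0,250,cv2.BORDER_CONSTANT);cv2.imwrite("pics/c5.png",np.vstack([a,b]))
print(sense()["tcp_pos"],go([.484,-.129,.2]),Ro.from_quat(sense()["tool_rot"]).as_matrix())
E
```

```text
[0.4297 0.1208 0.227 ] [0.1076 0.2319 0.027 ] [[ 0.9757 -0.219   0.001 ]
 [-0.219  -0.9757  0.0001]
 [ 0.001  -0.0003 -1.    ]]
```

View pics/c5.png

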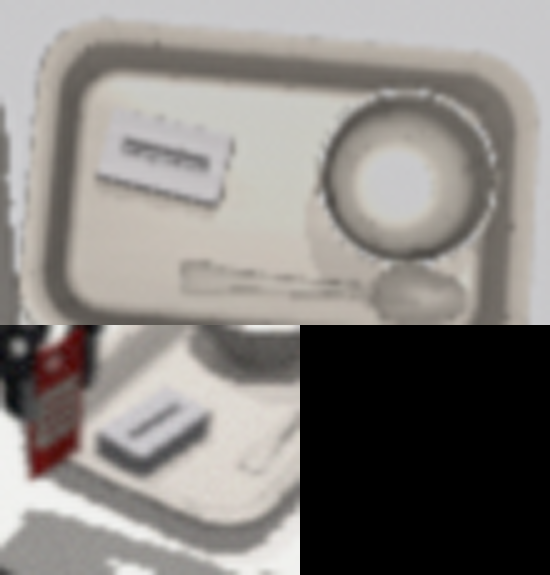

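The clear top crop shows the holder slot running from (122,146) to (208,160), and its front edge from (96,178) to (219,205). I measure slot centre and yaw by darkness moments in both views.

```bash
python3 - <<'E'
from h import *
def slot(n,f,x0,y0,x1,y1,z):
    g=cv2.cvtColor(cv2.imread(f),cv2.COLOR_BGR2GRAY)[y0:y1,x0:x1].astype(float)
    g=cv2.resize(g,None,fx=4,fy=4,interpolation=cv2.INTER_CUBIC)
    m=(g<(np.percentile(g,95)+g.min())/2).astype(np.uint8)
    k,l,st,c=cv2.connectedComponentsWithStats(m);i=1+np.argmax(st[1:,4])
    ys,xs=np.where(l==i);p=np.stack([x0+(xs+.5)/4-.5,y0+(ys+.5)/4-.5],1)
    P=np.array([plane(n,q,z)[:2] for q in p]);(cx,cy),wh,an=cv2.minAreaRect((P*1e3).astype(np.float32))
    C=P-P.mean(0);v=np.linalg.svd(C,full_matrices=0)[2][0];v*=np.sign(v[1])
    print(n,len(k*[0]),"mean",P.mean(0),"rect",cx,cy,wh,"yaw",np.arctan2(-v[0],v[1]))
for i in(0,3): 
    slot("top",f"pics/top{i}.png",321,227,345,235,.026)
    slot("side",f"pics/side{i}.png",334,219,349,231,.026)
T=lambda x,y:(300+(x-2)/5,200+(y-2)/5)
c=[plane("top",T(*p),.026) for p in((97,178),(219,204),(232,137),(110,108))]
print(np.array(c),np.mean(c,0))
for i,j in((0,1),(3,2)): d=c[i]-c[j];print(np.linalg.norm(d),np.arctan2(-d[0],d[1]))
E
```

```text
top 2 mean [ 0.4843 -0.1259] rect 483.75958251953125 -126.13533020019531 (56.47233963012695, 10.979619979858398) yaw -0.20488394468258708
side 4 mean [ 0.4528 -0.1116] rect 450.843505859375 -112.61557006835938 (51.54553985595703, 19.1995906829834) yaw -0.17534104422228386
top 2 mean [ 0.4843 -0.1259] rect 483.77703857421875 -126.04820251464844 (56.65003967285156, 10.979619979858398) yaw -0.20477988908116648
side 4 mean [ 0.4528 -0.1118] rect 450.5426025390625 -112.95085144042969 (50.90234375, 19.950111389160156) yaw -0.16336856010307926
[[ 0.4675 -0.0824  0.026 ]
 [ 0.4528 -0.1612  0.026 ]
 [ 0.4963 -0.169   0.026 ]
 [ 0.5132 -0.0897  0.026 ]] [ 0.4824 -0.1256  0.026 ]
0.08017835244957915 -0.1846885058546358
0.08109444455924525 -0.20921715694578114
```

{"op": "apply_moves", "data": {
  "plan": [
    [0,0,0,0,0,-0.015,0.2],
    [0.021,0.046,0.005,0,0,0,0.2],
    [0.021,0.046,0.01,0,0,0,0.2],
    [0.021,0.046,0.01,0,0,0,0.2],
    [0.021,0.046,0.01,0,0,0,0.2],
    [0.02,0.0475,0.01,0,0,0,0.2],
    [0,0,0.04,0,0,0,0.2],
    [0,0,0.03,0,0,0,0.2]
  ]
}}

```text
t: 13.12
tcp_pos: [0.4851, -0.1286, 0.1094]
tool_rot: [0.995, -0.103, -0.0, -0.0]
force: [0.6, 0.3, 0.1]
finger_gap: 0.532
gripper_force: 35.7
```

```bash
python3 - <<'E'
from h import *
im=snapshot("side");cv2.imwrite("pics/side4.png",im[:,:,::-1])
a=cv2.resize(im[190:250,310:370],None,fx=8,fy=8,interpolation=cv2.INTER_CUBIC)[:,:,::-1]
cv2.imwrite("pics/c6.png",a)
s=sense();R=Ro.from_quat(s["tool_rot"]).as_matrix();print(s["tcp_pos"],R)
for d in(-.023,.023):
  for e in(-.0488,.0462):
    X=s["tcp_pos"]+R[:,1]*d+np.array([0,0,e]);print(d,e,(proj("side",X)-[310,190])*8+3.5)
h=np.array([.484,-.126,.026]);Y=np.array([np.sin(.205),np.cos(.205),0])
print("slot pred",[(proj("side",h+Y*k)-[310,190])*8+3.5 for k in(-.0265,.0265)])
E
```

```text
[ 0.4829 -0.1272  0.1064] [[ 0.9788 -0.2045 -0.0067]
 [-0.2045 -0.9789  0.0035]
 [-0.0073 -0.0021 -1.    ]]
-0.023 -0.0488 [215.3042 238.5195]
-0.023 0.0462 [222.8356  71.924 ]
0.023 -0.0488 [279.6904 196.3764]
0.023 0.0462 [289.2665  31.2236]
slot pred [array([278.0855, 246.0932]), array([204.6465, 295.3841])]
```

View pics/c6.png

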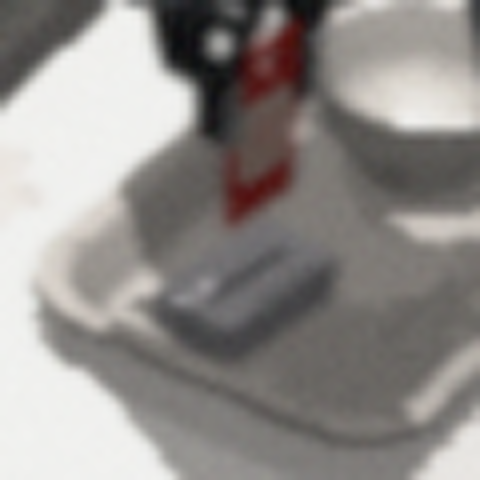

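The bottom corners of the tag are at (230,224) and (291,183), and the slot runs from (280,250) to (213,295). That picture was taken while the arm was still settling, so I re-measure numerically now that it is at rest.

```bash
cat > tag.py <<'E'
from h import *
im=snapshot("side");s=sense();R=Ro.from_quat(s["tool_rot"]).as_matrix()
cv2.imwrite(f"pics/s_{s['t']:.2f}.png",im[:,:,::-1])
a=cv2.resize(im[190:260,310:370],None,fx=8,fy=8,interpolation=cv2.INTER_CUBIC).astype(int)
m=((a[...,0]-a[...,1]>35)&(a[...,0]>60));ys,xs=np.where(m)
k=lambda v:(lambda i:np.array([xs[i],ys[i]]))(np.argmax(xs*v[0]+ys*v[1]))
bl,br=k((-.3,.9)),k((.85,.5))
X=[s["tcp_pos"]+R[:,1]*d-R[:,2]*-.0488 for d in(-.023,.023)]
P=[(proj("side",x)-[310,190])*8+3.5 for x in X]
print(s["tcp_pos"],R[:,2],"obs",bl,br,"pred",*P,"diff px",(bl-P[0])/8,(br-P[1])/8)
E
python3 tag.py
python3 - <<'E'
from h import *
a=cv2.cvtColor(cv2.resize(cv2.imread("pics/side4.png")[190:250,310:370],None,fx=8,fy=8,interpolation=cv2.INTER_CUBIC),cv2.COLOR_BGR2GRAY)
print(a[230:310:6,190:300:8])
E
```

```text
[ 0.483  -0.1269  0.108 ] [-0.0066  0.0035 -1.    ] obs [236 233] [290 194] pred [215.1958 236.4117] [279.6073 194.2496] diff px [ 2.6005 -0.4265] [ 1.2991 -0.0312]
[[112 117 119 117 112 106 105 111 114 112 114 116 117 120]
 [117 119 122 121 116 113 111 112 114 112 114 114 113 115]
 [119 121 123 119 119 115 113 113 110 111 110 108 109 116]
 [121 122 120 117 118 116 113 112 110 108 100  97 102 109]
 [122 122 116 115 115 115 112 110 107  99  90  90 100 108]
 [121 120 115 114 113 113 109 105  97  86  89  92 104 111]
 [118 114 113 114 111 112 105  95  84  86  95 103 106 107]
 [115 115 118 117 109 102  93  86  85  95 107 109 108 102]
 [115 126 134 124 105  89  84  87  96 106 113 107 104  94]
 [120 136 148 127  98  85  90  97 105 109 107 102  96  86]
 [127 136 140 116  91  90  99 105 109 106 102  96  90  79]
 [136 132 122 103  94 102 109 110 108 100  93  86  78  74]
 [130 121 110 101 105 111 113 111 104  94  85  77  70  69]
 [107 109 109 108 111 112 111 109  99  89  79  71  67  69]]
```

{"op": "apply_moves", "data": {
  "plan": [
    [0.0025,-0.0005,0,0,0.006,0,0.2],
    [0,0,0.014,0,0,0,0.2],
    [0,0,0.013,0,0,0,0.2],
    [0,0,0,0,0,0,0.2],
    [0,0,0,0,0,0,0.2],
    [0,0,0,0,0,0,0.2]
  ]
}}

```text
t: 13.98
tcp_pos: [0.4878, -0.1274, 0.0841]
tool_rot: [0.995, -0.103, 0.003, 0.0]
force: [0.1, -0.2, -0.3]
finger_gap: 0.531
gripper_force: 35.8
```

```bash
python3 tag.py; python3 st.py; python3 - <<'E'
from h import *
import glob,os
f=max(glob.glob("pics/s_*.png"),key=os.path.getmtime)
a=cv2.resize(cv2.imread(f)[190:250,310:370],None,fx=10,fy=10,interpolation=cv2.INTER_CUBIC);cv2.imwrite("pics/c7.png",a)
E
```

```text
[ 0.4878 -0.1274  0.0842] [ 0.0065 -0.0015 -1.    ] obs [222 267] [275 235] pred [204.1924 271.8604] [268.2025 229.3851] diff px [ 2.2259 -0.6076] [0.8497 0.7019]
tcp rack [ -34.1777 -299.4569   84.1667] Frack [ 0.5287 -0.5405 -0.4512] T [-0.0166  0.0356  0.045 ] gap 44.8782773291559 35.766122791101225 tilt -0.00660713162660044 t 14.025
hole [ -34.4037 -299.4238  118.3659]
```

{"op": "apply_moves", "data": {
  "plan": [
    [-0.0024,-0.0006,0,0,-0.0065,0,0.2],
    [0,0,0.002,0,0,0,0.2],
    [0,0,0,0,0,0,0.2],
    [0,0,0,0,0,0,0.2],
    [0,0,0,0,0,0,0.2]
  ]
}}

```text
t: 14.65
tcp_pos: [0.4854, -0.1262, 0.0819]
tool_rot: [0.995, -0.103, -0.0, -0.0]
force: [0.6, -0.9, -0.4]
finger_gap: 0.531
gripper_force: 35.8
```

```bash
python3 tag.py; python3 - <<'E'
from h import *
import glob,os
f=max(glob.glob("pics/s_*.png"),key=os.path.getmtime)
a=cv2.resize(cv2.imread(f)[200:245,320:365],None,fx=12,fy=12,interpolation=cv2.INTER_CUBIC);cv2.imwrite("pics/c7.png",a)
E
```

```text
[ 0.4854 -0.1263  0.0818] [-0.0005  0.0001 -1.    ] obs [227 275] [282 233] pred [207.7804 279.0447] [271.7641 236.4506] diff px [ 2.4024 -0.5056] [ 1.2795 -0.4313]
```

View pics/c7.png

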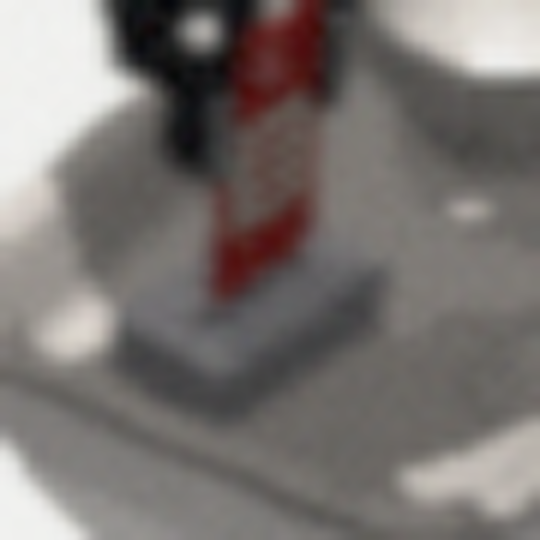

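The last picture shows the tag's bottom edge from (218,298) to (308,248), just above and in line with the slot, whose left end shows at (210,313). I lower it by feel.

{"op": "apply_moves", "data": {
  "plan": [
    [0,0,0.003,0,0,0,0.2],
    [0,0,0.003,0,0,0,0.2],
    [0,0,0.0015,0,0,0,0.2],
    [0,0,0.0015,0,0,0,0.2],
    [0,0,0,0,0,0,0.2],
    [0,0,0,0,0,0,0.2]
  ]
}}

```text
t: 15.45
tcp_pos: [0.4859, -0.1264, 0.0741]
tool_rot: [0.995, -0.103, 0.001, 0.0]
force: [-1.4, 0.8, 11.3]
finger_gap: 0.532
gripper_force: 35.3
```

```bash
cat > f.py <<'E'
from h import *
s=sense();R=Ro.from_quat(s["tool_rot"]).as_matrix();print(s["tcp_pos"],"Ftool",R.T@s["force"],"T",R.T@s["ft_torque"],R[:,2])
E
python3 f.py
```

```text
[ 0.4859 -0.1264  0.0741] Ftool [ -1.4768  -0.5228 -11.2936] T [ 0.2077 -0.3083 -0.0249] [ 0.0011 -0.0005 -1.    ]
```

{"op": "apply_moves", "data": {
  "plan": [
    [0,0,-0.0015,0,0,0,0.2],
    [-0.0012,0,0,0,0,0,0.2],
    [0,0,0.001,0,0,0,0.2],
    [0,0,0,0,0,0,0.2],
    [0,0,0,0,0,0,0.2]
  ]
}}

```text
t: 16.08
tcp_pos: [0.485, -0.1264, 0.0742]
tool_rot: [0.995, -0.103, 0.001, 0.0]
force: [-0.8, -0.4, 9.7]
finger_gap: 0.531
gripper_force: 36.3
```

```bash
python3 f.py
```

```text
[ 0.485  -0.1264  0.0742] Ftool [-0.6541  0.588  -9.7346] T [ 0.1684 -0.1395 -0.001 ] [ 0.0014 -0.0007 -1.    ]
```

{"op": "apply_moves", "data": {
  "plan": [
    [0,0,-0.001,0,0,0,0.2],
    [-0.0012,0,0,0,0,0,0.2],
    [0,0,0.001,0,0,0,0.2],
    [0,0,0,0,0,0,0.2],
    [0,0,0,0,0,0,0.2]
  ]
}}

```text
t: 16.7
tcp_pos: [0.4841, -0.1262, 0.0743]
tool_rot: [0.995, -0.103, 0.001, 0.0]
force: [0.9, 0.3, 10.4]
finger_gap: 0.529
gripper_force: 36.3
```

```bash
python3 f.py
```

```text
[ 0.4841 -0.1262  0.0743] Ftool [  0.8584  -0.457  -10.4197] T [0.2239 0.1053 0.018 ] [ 0.002  -0.0009 -1.    ]
```

{"op": "apply_moves", "data": {
  "plan": [
    [0,0,-0.005,0,0,0,0.2],
    [0.0012,0,-0.035,0,0,0,0.2],
    [0,0,0,0,0,0,0.2],
    [0,0,0,0,0,0,0.2],
    [0,0,0,0,0,0,0.2],
    [0,0,0,0,0,0,0.2]
  ]
}}

```text
t: 17.45
tcp_pos: [0.4836, -0.1257, 0.1125]
tool_rot: [0.995, -0.103, -0.001, -0.0]
force: [-0.8, 0.2, -0.2]
finger_gap: 0.529
gripper_force: 36.3
```

```bash
python3 f.py; cat > meas.py <<'E'
from h import *
g=np.mean([snapshot("side").astype(float) for _ in range(4)],0);s=sense();R=Ro.from_quat(s["tool_rot"]).as_matrix()
np.save("pics/side_avg.npy",g);K=8;x0,y0=310,190
a=cv2.resize(g[y0:y0+60,x0:x0+60],None,fx=K,fy=K,interpolation=cv2.INTER_CUBIC)
up=lambda p:(np.asarray(p)-[x0,y0])*K+3.5; dn=lambda p:(np.asarray(p)-3.5)/K+[x0,y0]
red=a[...,0]-.5*(a[...,1]+a[...,2]); red=cv2.GaussianBlur(red,(0,0),3)
def edge(img,A,B,n,half=20):  # for points on A-B find steepest drop along n
    out=[]
    for f in np.linspace(.2,.8,13):
        c=A+(B-A)*f;t=np.arange(-half,half+.1,.5);q=c[None]+t[:,None]*n
        v=cv2.remap(img.astype(np.float32),q[:,0].astype(np.float32)[None],q[:,1].astype(np.float32)[None],cv2.INTER_LINEAR)[0]
        i=np.argmin(np.gradient(v));out.append(c+t[i]*n)
    out=np.array(out);vx,vy,cx,cy=cv2.fitLine(out.astype(np.float32),cv2.DIST_HUBER,0,.01,.01).ravel();return np.array([cx,cy]),np.array([vx,vy])
def inter(l,m):
    t=np.linalg.solve(np.stack([l[1],-m[1]],1),m[0]-l[0]);return l[0]+t[0]*l[1]
C={(i,j):up(proj("side",s["tcp_pos"]+R[:,1]*d+R[:,2]*e)) for i,d in((0,-.023),(1,.023)) for j,e in((0,.0488),(1,.0488-.035))}
nb=np.array([.55,.83])
L=edge(red,C[0,0],C[0,1],np.array([-1.,0]));Rr=edge(red,C[1,0],C[1,1],np.array([1.,0]));B=edge(red,C[0,0],C[1,0],nb)
bl,br=inter(L,B),inter(Rr,B)
print("tcp",s["tcp_pos"],"pred",C[0,0],C[1,0],"obs",bl,br,"diff px",(bl-C[0,0])/K,(br-C[1,0])/K)
zb=s["tcp_pos"][2]-.0488
for p in(bl,br): print("on plane z",zb,plane("side",dn(p),zb))
p,q=plane("side",dn(bl),zb),plane("side",dn(br),zb);print("len",np.linalg.norm(p-q),"yaw",np.arctan2(-(p-q)[0],(p-q)[1]),"mid",(p+q)/2)
# slot: darkest point across the slot line
gr=cv2.GaussianBlur(a.mean(2),(0,0),2)
h=np.array([.484,-.126,.026]);Y=np.array([np.sin(.205),np.cos(.205),0]);X=np.array([Y[1],-Y[0],0])
P=[]
for k in np.linspace(-.02,.02,17):
    t=np.arange(-.008,.0081,.0003);v=[]
    for u in t:
        c=up(proj("side",h+Y*k+X*u)).astype(np.float32);v.append(cv2.getRectSubPix(gr.astype(np.float32),(1,1),tuple(map(float,c)))[0,0])
    v=np.array(v);w=np.clip(np.percentile(v,60)-v,0,None)*(abs(t-t[np.argmin(v)])<.0045);P.append((k,(w*t).sum()/w.sum()))
P=np.array(P);fit=np.polyfit(P[:,0],P[:,1],1);print("slot in side: x off",fit[1]*1e3,"mm, yaw off",-fit[0],np.round(P[:,1]*1e3,1))
for y in np.arange(-.036,.0361,.003):
    c=up(proj("side",h+Y*y+X*(fit[0]*y+fit[1])));print(int(y*1e3),int(cv2.getRectSubPix(gr.astype(np.float32),(1,1),tuple(map(float,c)))[0,0]),end=" ; ")
E
python3 meas.py
```

```text
[ 0.4836 -0.1257  0.1125] Ftool [-0.773 -0.035  0.235] T [ 0.0337  0.0071 -0.0158] [-0.0023  0.001  -1.    ]
tcp [ 0.4841 -0.1259  0.113 ] pred [212.2333 227.8366] [276.8577 185.6256] obs [233.1255 229.5634] [283.2663 189.8287] diff px [2.6115 0.2158] [0.8011 0.5254]
on plane z 0.0642416734140103 [ 0.4799 -0.1075  0.0642]
on plane z 0.0642416734140103 [ 0.4752 -0.1472  0.0642]
len 0.0399179136043509 yaw -0.11893851128110958 mid [ 0.4775 -0.1273  0.0642]
slot in side: x off -3.3233113720167715 mm, yaw off -0.004587110622958287 [-3.5 -3.7 -3.6 -3.4 -3.3 -3.3 -3.3 -3.5 -3.5 -3.2 -2.7 -2.6 -2.7 -3.
 -3.2 -3.7 -4.2]
-36 116 ; -32 112 ; -29 106 ; -26 100 ; -23 94 ; -20 90 ; -17 88 ; -14 88 ; -11 88 ; -8 88 ; -5 87 ; -2 86 ; 0 86 ; 3 87 ; 6 87 ; 9 86 ; 12 86 ; 15 86 ; 18 87 ; 21 93 ; 24 103 ; 27 112 ; 30 120 ; 33 124 ; 36 118 ;
```

```bash
cat > prof.py <<'E'
from h import *
g=np.load("pics/side_avg.npy");x0,y0=310,190
c=g[y0:y0+40,x0+20:x0+42];r=(c[...,0]-.5*(c[...,1]+c[...,2])).round().astype(int)
print("cols from",x0+20)
for i in range(5,34): print(y0+i,*(f"{v:3d}" for v in r[i]))
E
python3 prof.py
```

```text
cols from 330
195   0  -1  -2  -1  -1   0   0   0  -1   0   8  22  36  41  52  62  57  33   6   1   4   6
196   0  -2  -2  -3  -2   0   0   0   0   4  22  40  53  56  55  62  57  33   6   2   4   5
197   0   0  -1  -2   0  -1  -1  -1  -1   7  30  47  48  46  48  58  57  35   6   2   5   6
198   1   0  -2  -1  -2  -1  -1  -1  -1  10  36  51  51  50  49  59  56  33   6   2   4   6
199   1   1   0  -1  -1  -1  -2  -2   1  16  39  52  53  52  53  58  52  28   4   2   5   6
200   1   1   0   0   0  -3   0  -1   1  17  40  57  57  58  56  49  41  24   4   2   5   6
201   1   1   0  -1   0   0  -4  -3   2  11  36  60  59  50  39  29  25  14   3   3   4   6
202   0   0   0   1   0  -1   0  -2   1  10  32  51  42  28  18  17  18  11   5   5   4   5
203   1   1   0   1   1   0   0  -1   1   7  26  32  23  16  14  16  18  13   7   4   5   4
204   1   1   1   2   1   1  -2  -2   0   3  11  16  17  19  18  18  20  14   8   5   4   5
205   1   1   2   5   2   0  -1  -2   1   2   8  13  21  21  18  21  21  15   9   6   6   4
206   2   3   4   6   5   1  -2  -2  -1   0   7  13  17  20  21  23  22  1
[... 881 characters left out ...]
  34  54  54  42  29  17  10   7   7   7   7   6   6   6
217   4   4   5   6   6   5   7  15  34  46  34  19  10   6   5   6   6   6   7   6   6   6
218   4   5   4   6   5   6   8  13  24  25  15   7   2   2   2   3   5   5   6   5   6   6
219   4   4   6   5   6   6   5   7   9   6   5   1   1   1   0   1   2   3   5   6   6   6
220   5   6   6   5   5   5   5   3   3   1   0   0   1   0   0   1   0   1   2   3   5   5
221   6   6   5   5   5   5   3   1   1   0   0   0   1   1   0   1   1   0   2   2   3   4
222   6   6   4   5   4   3   1   0   0   0   1   0   0   0   0   1   1   1   1   1   1   2
223   6   5   4   4   1   2   1   1   1   1   1   0  -1   0   0   1   0   1   0   0   1   2
```

{"op": "apply_moves", "data": {
  "plan": [
    [0,0,0.03,0,0,0,0.2],
    [0,0,0.0075,0,0,0,0.2],
    [0,0,0.002,0,0,0,0.2],
    [-0.0003,0,0,0,0,0,0.2],
    [-0.0003,0,0,0,0,0,0.2],
    [0,0,0,0,0,0,0.2],
    [0,0,0,0,0,0,0.2]
  ]
}}

```text
t: 18.52
tcp_pos: [0.4836, -0.1257, 0.0744]
tool_rot: [0.995, -0.103, -0.0, -0.0]
force: [-1.7, 0.9, 5.7]
finger_gap: 0.53
gripper_force: 36.5
```

```bash
python3 f.py
```

```text
[ 0.4836 -0.1257  0.0744] Ftool [-1.8198 -0.5796 -5.658 ] T [ 0.3751 -0.4042 -0.003 ] [-0.0005  0.0003 -1.    ]
```

{"op": "apply_moves", "data": {
  "plan": [
    [0,0.001,0,0,0,0,0.2],
    [0,0.001,0,0,0,0,0.2],
    [0,0.001,0,0,0,0,0.2],
    [0,0,0,0,0,0,0.2],
    [0,0,0,0,0,0,0.2]
  ]
}}

```text
t: 19.15
tcp_pos: [0.4833, -0.128, 0.0743]
tool_rot: [0.995, -0.103, 0.0, -0.001]
force: [1.0, 3.1, 5.9]
finger_gap: 0.531
gripper_force: 36.5
```

```bash
python3 f.py
```

```text
[ 0.4833 -0.128   0.0743] Ftool [ 0.3655 -3.2478 -5.9369] T [ 0.8595 -0.2034 -0.0406] [ 0.0002  0.0013 -1.    ]
```

```bash
cat > bot.py <<'E'
from h import *
import sys
g=np.mean([snapshot("side").astype(float) for _ in range(3)],0);s=sense();R=Ro.from_quat(s["tool_rot"]).as_matrix()
r=g[...,0]-.5*(g[...,1]+g[...,2]);x0,y0=328,205
print("cols",x0,*range(x0,350))
for i in range(y0+4,y0+26): print(i,*(f"{v:3.0f}" for v in r[i,x0:350]))
zb=float(sys.argv[1]);pts=[]
for c in range(336,350):
    v=r[205:232,c];lo=len(v)-np.argmax(v[::-1]>25)
    if v.max()<40: continue
    k=np.flatnonzero(v>20).max();j=max(0,k-5);m=v[j:k+1].max();h=m/2
    q=[i for i in range(j,len(v)-1) if v[i]>=h>v[i+1]][-1];pts.append((c,205+q+(v[q]-h)/(v[q]-v[q+1])))
pts=np.array(pts);print(np.round(pts,1).tolist())
f=np.polyfit(pts[1:-1,0],pts[1:-1,1],1);print("slope",f[0])
h0=np.array([.484,-.126,.026]);Y=np.array([np.sin(.205),np.cos(.205),0]);Y[0]=.2036;X=np.array([Y[1],-Y[0],0])
for c in(339,341,343,345):
    d=plane("side",(c,np.polyval(f,c)),zb)-h0;print(c,"X,Y mm rel h0:",d@X*1e3,d@Y*1e3)
E
python3 bot.py 0.025
```

```text
cols 328 328 329 330 331 332 333 334 335 336 337 338 339 340 341 342 343 344 345 346 347 348 349
209   4   4   5   6   4   2  -1  -2  -0  -1   1  13  35  56  58  55  41  29  22  11   2   3
210   5   5   6   6   5   3   2  -1  -2  -2   1  11  35  54  46  33  23  18  16  10   4   5
211   6   6   5   6   4   3   2  -0  -2  -3  -0   9  28  36  24  15  16  18  18  11   6   7
212   5   6   5   5   6   3   1   0  -1  -1  -0   5  17  21  19  18  20  22  22  12   7   5
213   5   5   5   4   4   4   1   0  -1  -2  -0   2   9  15  20  19  18  23  24  15   9   7
214   5   5   5   4   5   5   2   2  -2  -3  -1   1   7  14  19  19  20  24  23  14   8   6
215   5   5   6   4   4   4   4   2   0  -0   1   2   8  17  22  19  18  22  19  11   8   7
216   4   5   4   3   5   5   4   4   4   4   7   8  13  21  23  19  18  20  18   9   6   8
217   4   4   6   5   4   5   4   5   6  10  19  24  19  21  24  19  17  21  17   9   7   5
218   4   4   4   5   5   5   5   6   7  12  26  32  23  21  21  23  31  34  21   9   6   6
219   4   6   4   5   5   6   6   6   8  13  28  30  18  17  23  35  49  45  21   7
[... 707 characters left out ...]
2  -1  -0  -0   0  -2   0   0  -0  -0
228   6   3   1  -1  -1   1   0   0   1   0   0  -0  -1   0  -1  -1   0  -0   0  -0   2   2
229   3   3   1   0   0   2  -0   1   0   1   1   0  -1  -0  -0  -1  -0   0   1   2   3   5
230   6   3   2   0  -1   1   0   0   0   1   1  -0  -0  -1  -1   0   0   2   2   4   5   6
[[339.0, 225.7], [340.0, 225.0], [341.0, 224.3], [342.0, 223.5], [343.0, 223.0], [344.0, 222.4], [345.0, 221.9], [346.0, 221.8]]
slope -0.6285048045811316
339 X,Y mm rel h0: -5.86643078003991 11.087063943849719
341 X,Y mm rel h0: -6.237764504555395 0.0001867563044861617
343 X,Y mm rel h0: -6.612001652409589 -11.173377677385444
345 X,Y mm rel h0: -6.989176409640656 -22.434650046649267
```

{"op": "apply_moves", "data": {
  "plan": [
    [0,0,-0.002,0,0,0,0.2],
    [0.0018,-0.003,0,0,0,0,0.2],
    [0,0,0.002,0,0,0,0.2],
    [0.0004,0,0,0,0,0,0.2],
    [0.0004,0,0,0,0,0,0.2],
    [0.0004,0,0,0,0,0,0.2],
    [0,0,0,0,0,0,0.2],
    [0,0,0,0,0,0,0.2]
  ]
}}

```text
t: 20.3
tcp_pos: [0.4865, -0.1265, 0.0742]
tool_rot: [0.995, -0.103, -0.0, 0.0]
force: [-0.9, 0.8, 5.0]
finger_gap: 0.525
gripper_force: 36.7
```

```bash
python3 f.py; python3 bot.py 0.025|tail -6
```

```text
[ 0.4865 -0.1265  0.0742] Ftool [-1.0864 -0.5904 -5.0236] T [ 0.0966 -0.2738 -0.0106] [-0.0006  0.     -1.    ]
[[338.0, 225.8], [339.0, 225.2], [340.0, 224.2], [341.0, 223.6], [342.0, 223.0], [343.0, 222.4], [344.0, 221.7], [345.0, 221.4]]
slope -0.6646958734788797
339 X,Y mm rel h0: -3.7171107520153224 8.644575415583162
341 X,Y mm rel h0: -3.788020531655944 -2.8048435597755224
343 X,Y mm rel h0: -3.8595170896518143 -14.349006465662393
345 X,Y mm rel h0: -3.9316077396488605 -25.989094196923688
```

{"op": "apply_moves", "data": {
  "plan": [
    [0,0,-0.002,0,0,0,0.2],
    [0,-0.0025,0,0,0,0,0.2],
    [0,0,0.002,0,0,0,0.2],
    [-0.0004,0,0,0,0,0,0.2],
    [-0.0004,0,0,0,0,0,0.2],
    [-0.0004,0,0,0,0,0,0.2],
    [0,0,0,0,0,0,0.2],
    [0,0,0,0,0,0,0.2]
  ]
}}

```text
t: 21.45
tcp_pos: [0.4867, -0.1239, 0.0741]
tool_rot: [0.995, -0.103, 0.001, 0.0]
force: [0.9, 2.0, 5.1]
finger_gap: 0.532
gripper_force: 36.7
```

```bash
python3 f.py; python3 bot.py 0.025
```

```text
[ 0.4867 -0.1239  0.0741] Ftool [ 0.528  -2.1341 -5.0644] T [0.5438 0.296  0.0131] [ 0.0014 -0.0004 -1.    ]
cols 328 328 329 330 331 332 333 334 335 336 337 338 339 340 341 342 343 344 345 346 347 348 349
209   4   4   4   3   2   2  -4  -2   1   3  18  43  56  57  52  45  37  33  12   2   4   5
210   5   5   5   4   3   1  -1  -4  -1   1  16  42  53  43  31  22  22  25   9   3   4   5
211   5   5   6   6   3   1  -1  -1  -2   3  15  36  34  20  13  11  19  22   9   5   6   6
212   6   6   5   5   3   2  -2   0   0   2  10  22  21  13  11  14  22  21   9   6   5   7
213   6   5   5   6   5   1  -2  -1  -1  -1   4  10  16  19  16  15  21  21   8   6   6   6
214   4   6   5   5   3   1  -3  -1  -1  -1   2   7  16  20  18  19  21  18   9   7   7   6
215   4   4   5   5   3   2  -1  -1  -1   0   1   8  17  23  17  14  18  18   9   8   7   6
216   5   4   5   5   4   4   2   2   3   4   7  11  22  23  17  15  17  18  10   7   7   6
217   4   4   4   4   6   5   4   6  12  21  16  12  19  24  18  16  20  18   9   6   6   7
218   5   4   5   5   4   5   5   8  16  31  24  15  18  21  22  3
[... 828 characters left out ...]
1  -1   0  -1  -0   1   0
228   7   4  -0  -0  -0  -1   1   1   1   2  -0   0  -1  -2   0   0   0   0   2   1   1   2
229   5   3   1  -0   0   0  -0   1   0  -1   0  -1   0   0  -0   1  -1   0   0   2   3   5
230   5   4   1   0   1   1  -0   1   1   1   0  -0  -1  -0   0   0  -0   1   2   3   4   5
[[337.0, 226.1], [338.0, 225.5], [339.0, 225.0], [340.0, 224.3], [341.0, 223.6], [342.0, 223.0], [343.0, 222.5], [344.0, 221.8], [345.0, 221.4]]
slope -0.625207594792595
339 X,Y mm rel h0: -3.283097462728106 8.151362461543533
341 X,Y mm rel h0: -3.671745678295421 -2.9379817539224993
343 X,Y mm rel h0: -4.063422930711249 -14.113753826018943
345 X,Y mm rel h0: -4.458164769958611 -25.37696810649784
```

```bash
cat > pr.py <<'E'
from h import *
h0=np.array([.484,-.126,.026]);Y=np.array([.2036,.979,0]);X=np.array([.979,-.2036,0])
def prof(n,im,ts,ks,along):
    gr=im.astype(np.float32).mean(2)
    out=[]
    for t in ts:
        v=[]
        for k in ks:
            p=h0+(X*t+Y*k if along=="x" else Y*t+X*k);c=proj(n,p);v.append(cv2.remap(gr,np.float32([[c[0]]]),np.float32([[c[1]]]),cv2.INTER_CUBIC)[0,0])
        out.append(np.mean(v))
    return np.round(out).astype(int)
side3=cv2.imread("pics/side3.png");top3=cv2.imread("pics/top3.png");av=np.load("pics/side_avg.npy")
ts=np.arange(-.032,.0321,.002)
print("t",*(f"{int(t*1e3):4d}" for t in ts))
for nm,n,im in(("side3","side",side3),("avg","side",av),("top3","top",top3)):
    for a,b in((-.018,-.006),(-.006,.006),(.006,.018)):
        print(nm,f"X prof k {a}..{b}",*(f"{v:4d}" for v in prof(n,im,ts,np.linspace(a,b,7),"x")))
ts=np.arange(-.05,.0501,.003)
print("t",*(f"{int(round(t*1e3)):4d}" for t in ts))
for nm,n,im,c in(("side3","side",side3,-.0033),("top3","top",top3,0)):
    for o in(-.012,0,.012):
        print(nm,f"Y prof at X {c+o:.3f}",*(f"{v:4d}" for v in prof(n,im,ts,np.linspace(c+o-.001,c+o+.001,3),"y")))
E
python3 pr.py
```

```text
t  -32  -30  -27  -25  -23  -21  -19  -17  -15  -13  -11   -9   -7   -5   -3   -1    0    2    4    6    8   10   12   14   16   18   20   22   24   26   28   30   32
side3 X prof k -0.018..-0.006   88  101  121  144  166  184  195  200  201  198  191  177  160  143  134  138  152  170  185  195  199  199  199  201  204  207  210  213  215  216  216  215  213
side3 X prof k -0.006..0.006   89  103  125  150  172  188  196  200  201  199  191  177  159  142  133  135  149  168  185  194  199  200  200  201  203  206  209  213  215  216  216  213  209
side3 X prof k 0.006..0.018   88  103  123  148  170  187  196  200  201  198  192  180  163  144  132  134  148  166  183  193  198  200  201  202  203  206  210  214  216  216  214  210  203
avg X prof k -0.018..-0.006   70   73   77   83   90   97  104  108  111  111  109  104   98   91   87   88   94  100  106  110  113  113  113  114  115  116  116  116  115  116  117  117  117
avg X prof k -0.006..0.006   70   73   78   84   91   98  104  108  110  111  109  105   98   90   86   87   92   99  105  110  113  114  113  113  115  117  
[... 1439 characters left out ...]
  200  201  201  197  198  200  200  199  199  199  198  198  198  199  199  200  200  200  194  175  145  115  106  117
top3 Y prof at X -0.012  194  196  188  163  178  193  194  194  193  193  194  194  193  194  194  194  194  195  194  193  195  196  195  195  195  195  195  195  194  193  189  184  183  182
top3 Y prof at X 0.000  198  198  190  169  182  196  194  161  128  123  129  133  130  129  126  134  132  135  136  136  136  129  122  122  133  137  154  182  193  192  187  183  183  182
top3 Y prof at X 0.012  200  199  180  154  181  191  192  191  192  192  193  193  193  193  194  194  194  193  193  194  194  194  194  194  194  194  193  192  193  192  188  184  183  183
```

{"op": "apply_moves", "data": {
  "plan": [
    [0,0,-0.004,0,0,0,0.2],
    [-0.0006,0,0,0,0,0,0.2],
    [0,0,0,0,0,0,0.2],
    [0,0,0.004,0,0,0,0.2],
    [0,0,0.0005,0,0,0,0.2],
    [0,0,0,0,0,0,0.2],
    [0,0,0,0,0,0,0.2]
  ]
}}

```text
t: 22.48
tcp_pos: [0.4855, -0.1241, 0.074]
tool_rot: [0.995, -0.103, 0.0, 0.0]
force: [-0.9, 0.1, 7.4]
finger_gap: 0.531
gripper_force: 36.4
```

```bash
python3 f.py; python3 bot.py 0.025|tail -6
```

```text
[ 0.4855 -0.1241  0.074 ] Ftool [-0.8834  0.111  -7.4057] T [-0.0753 -0.2555 -0.0097] [ 0.0001 -0.0008 -1.    ]
[[338.0, 226.1], [339.0, 225.5], [340.0, 224.8], [341.0, 224.2], [342.0, 223.4], [343.0, 222.6], [344.0, 222.3], [345.0, 222.3]]
slope -0.6744175311166406
339 X,Y mm rel h0: -5.543306068679578 10.719864834174754
341 X,Y mm rel h0: -5.543217440176565 -0.7950904616742004
343 X,Y mm rel h0: -5.5431280687358795 -12.406571050845262
345 X,Y mm rel h0: -5.543037944976953 -24.115795741481584
```

```bash
cat > pr2.py <<'E'
from h import *
exec(open("pr.py").read().split("side3=")[0].split("import *")[1])
now=np.mean([snapshot("side").astype(float) for _ in range(3)],0);av=np.load("pics/side_avg.npy")
ts=np.arange(-.032,-.006,.002)
for nm,im in(("then",av),("now",now)):
    for a,b in((-.018,-.006),(.006,.018)): print(nm,a,*prof("side",im,ts,np.linspace(a,b,7),"x"))
ts=np.arange(.03,.0501,.002)
for nm,im in(("then",av),("now",now)): print(nm,"Y",*prof("side",im,ts,np.linspace(-.018,-.01,4),"y"))
ts=np.arange(-.05,.0351,.003);print(*np.round(ts*1e3).astype(int))
for o in(-.0065,-.0045,-.0025,-.0005):
  for nm,im in(("then",av),("now",now)): print(nm,"slot Y at",o,*prof("side",im,ts,np.linspace(o-.001,o+.001,3),"y"))
E
python3 pr2.py
```

```text
then -0.018 70 73 77 83 90 97 104 108 111 111 109 104 98
then 0.006 70 73 78 84 91 97 103 107 110 111 109 105 99
now -0.018 70 73 78 84 89 93 96 98 98 97 95 89 80
now 0.006 70 73 78 84 90 94 97 97 97 95 91 85 76
then Y 113 112 110 107 100 92 83 77 72 70 70
now Y 104 106 107 105 100 91 83 76 71 69 69
-50 -47 -44 -41 -38 -35 -32 -29 -26 -23 -20 -17 -14 -11 -8 -5 -2 1 4 7 10 13 16 19 22 25 28 31 34
then slot Y at -0.0065 123 122 120 118 116 115 112 107 102 98 93 92 92 93 93 92 91 91 93 94 94 92 93 93 95 100 106 111 110
now slot Y at -0.0065 122 122 121 119 118 115 110 102 92 83 75 72 72 72 72 69 66 64 65 67 69 69 68 70 77 88 98 106 109
then slot Y at -0.0045 123 122 121 119 118 115 112 105 99 93 89 87 88 89 88 87 86 86 88 88 88 87 88 88 94 101 110 116 118
now slot Y at -0.0045 122 122 121 120 118 114 106 96 83 71 63 60 63 62 62 60 56 55 57 57 59 59 60 66 75 87 99 107 109
then slot Y at -0.0025 123 123 122 120 118 115 111 104 97 92 89 88 88 88 88 87 87 87 86 86 86 86 86 90 99 110 119 126 128
now slot Y at -0.0025 122 123 122 120 117 112 101 89 71 59 52 52 53 54 52 52 49 49 49 50 51 55 58 67 78 90 100 107 108
then slot Y at -0.0005 124 124 122 120 117 114 110 104 99 95 94 93 93 92 91 92 92 91 89 89 89 90 92 98 110 123 133 138 136
now slot Y at -0.0005 123 123 122 119 115 105 94 78 61 49 47 46 47 47 46 46 47 44 44 47 50 56 64 74 85 94 103 108 108
```

{"op": "apply_moves", "data": {
  "plan": [
    [0.0004,0.0005,0,0,0,0,0.2],
    [0.0004,0.0005,0,0,0,0,0.2],
    [0.0004,0.0005,0,0,0,0,0.2],
    [0.0004,0,0,0,0,0,0.2],
    [0,0,0,0,0,0,0.2]
  ]
}}

```text
t: 23.4
tcp_pos: [0.4858, -0.1245, 0.074]
tool_rot: [0.995, -0.103, -0.001, -0.001]
force: [-1.3, 2.8, 9.6]
finger_gap: 0.527
gripper_force: 36.5
```

```bash
python3 f.py; python3 bot.py 0.026
```

```text
[ 0.4858 -0.1245  0.074 ] Ftool [-1.8349 -2.4682 -9.5459] T [ 0.6634 -0.3973 -0.0211] [-0.002   0.0018 -1.    ]
cols 328 328 329 330 331 332 333 334 335 336 337 338 339 340 341 342 343 344 345 346 347 348 349
209   2   4   5   4   2   1  -2  -1  -2   3  16  38  56  62  64  48  40  32  14   2   2   6
210   4   6   7   6   4   2  -2  -2  -3   1  11  33  56  56  41  24  18  19  11   4   4   5
211   6   6   6   6   5   1   3  -1  -1   1   9  27  38  33  22  14  16  19  11   4   5   6
212   6   5   5   5   4   3   2  -2  -3   1   7  21  20  18  18  18  19  23  14   7   6   6
213   6   4   5   4   5   2   1  -0  -0  -1   3  10  19  24  19  15  19  22  14   8   7   7
214   5   5   6   4   5   3   1  -2  -3  -2   1  10  19  22  20  19  21  22  14   9   8   6
215   4   6   6   4   5   3  -1   0  -1  -2   1   8  13  15  21  22  20  18  11   7   6   7
216   4   4   6   4   4   4   3   2   3   2   7  14  19  18  21  22  22  18  10   8   7   6
217   5   4   4   5   4   5   5   5   7  13  19  19  19  16  21  21  20  18   8   8   6   7
218   5   4   4   5   4   6   6   6  13  25  27  22  21  17  16
[... 815 characters left out ...]
4   1   0   0   0   0  -0  -1  -0   1   1
228   6   3   1  -0  -0  -1   0   1   2   2   2  -0  -0  -1   0  -0  -0  -1  -0  -0   2   2
229   4   2   1  -1   1   0  -0   1   0   1   1  -0  -1  -0   0   0   0   0   2   3   4   5
230   6   2   1   1  -1  -0   1   0   1   1  -0  -1  -1  -0   1  -0   0   1   3   4   4   5
[[338.0, 226.1], [339.0, 225.5], [340.0, 224.8], [341.0, 224.1], [342.0, 223.3], [343.0, 222.5], [344.0, 222.3], [345.0, 222.4]]
slope -0.6811103572571835
339 X,Y mm rel h0: -6.3013172387613 11.640443397875439
341 X,Y mm rel h0: -6.247098562589394 0.0742672826404586
343 X,Y mm rel h0: -6.192420934127199 -11.589814635376106
345 X,Y mm rel h0: -6.137278501171063 -23.353050775091173
```

{"op": "apply_moves", "data": {
  "plan": [
    [0,0,-0.005,0,0,0,0.2],
    [0.0013,0,0,0,0,0,0.2],
    [0,0,0,0,0,0,0.2],
    [0,0,0.004,0,0,0,0.2],
    [0,0,0.0015,0,0,0,0.2],
    [0,0,0,0,0,0,0.2],
    [0,0,0,0,0,0,0.2]
  ]
}}

```text
t: 24.42
tcp_pos: [0.4877, -0.1257, 0.0728]
tool_rot: [0.995, -0.103, -0.0, -0.0]
force: [-0.5, 0.8, -1.0]
finger_gap: 0.527
gripper_force: 36.2
```

{"op": "apply_moves", "data": {
  "plan": [
    [0,0,-0.005,0,0,0,0.2],
    [0.0013,0,0,0,0,0,0.2],
    [0,0,0,0,0,0,0.2],
    [0,0,0.004,0,0,0,0.2],
    [0,0,0.001,0,0,0,0.2],
    [0,0,0,0,0,0,0.2],
    [0,0,0,0,0,0,0.2]
  ]
}}

```text
t: 25.3
tcp_pos: [0.4891, -0.126, 0.0728]
tool_rot: [0.995, -0.103, -0.0, -0.0]
force: [0.8, -0.5, 0.0]
finger_gap: 0.532
gripper_force: 36.3
```

{"op": "apply_moves", "data": {
  "plan": [
    [0,0,-0.005,0,0,0,0.2],
    [-0.0058,0,0,0,0,0,0.2],
    [0,0,0,0,0,0,0.2],
    [0,0,0.004,0,0,0,0.2],
    [0,0,0.001,0,0,0,0.2],
    [0,0,0,0,0,0,0.2],
    [0,0,0,0,0,0,0.2]
  ]
}}

```text
t: 26.18
tcp_pos: [0.4839, -0.125, 0.074]
tool_rot: [0.995, -0.103, 0.0, 0.0]
force: [-1.5, 0.5, 11.9]
finger_gap: 0.529
gripper_force: 37.1
```

{"op": "apply_moves", "data": {
  "plan": [
    [0,0,-0.005,0,0,0,0.2],
    [-0.0013,0,0,0,0,0,0.2],
    [0,0,0,0,0,0,0.2],
    [0,0,0.004,0,0,0,0.2],
    [0,0,0.001,0,0,0,0.2],
    [0,0,0,0,0,0,0.2],
    [0,0,0,0,0,0,0.2]
  ]
}}

```text
t: 27.05
tcp_pos: [0.4825, -0.1247, 0.074]
tool_rot: [0.995, -0.103, 0.0, 0.0]
force: [-1.7, 0.7, 12.7]
finger_gap: 0.528
gripper_force: 37.2
```

Probes A and B went in without force, so the slot lies farther in +x. I return to probe B and lower further.

{"op": "apply_moves", "data": {
  "plan": [
    [0,0,-0.005,0,0,0,0.2],
    [0.0071,0,0,0,0,0,0.2],
    [0,0,0,0,0,0,0.2],
    [0,0,0.004,0,0,0,0.2],
    [0,0,0.001,0,0,0,0.2],
    [0,0,0.0015,0,0,0,0.2],
    [0,0,0,0,0,0,0.2],
    [0,0,0,0,0,0,0.2]
  ]
}}

```text
t: 28.05
tcp_pos: [0.4891, -0.126, 0.0714]
tool_rot: [0.995, -0.103, -0.0, -0.0]
force: [0.1, -0.5, -0.9]
finger_gap: 0.532
gripper_force: 36.2
```

```bash
python3 f.py
```

```text
[ 0.4891 -0.126   0.0714] Ftool [0.2045 0.5013 0.8674] T [-0.0053 -0.0215 -0.0191] [-0.0004  0.0001 -1.    ]
```

{"op": "apply_moves", "data": {
  "plan": [
    [0,0,0.001,0,0,0,0.2],
    [0,0,0.001,0,0,0,0.2],
    [0,0,0.001,0,0,0,0.2],
    [0,0,0,0,0,0,0.2],
    [0,0,0,0,0,0,0.2]
  ]
}}

```text
t: 28.68
tcp_pos: [0.4891, -0.126, 0.0683]
tool_rot: [0.995, -0.103, -0.0, -0.0]
force: [-0.0, -0.1, -1.1]
finger_gap: 0.53
gripper_force: 36.2
```

```bash
python3 f.py
```

```text
[ 0.4891 -0.126   0.0683] Ftool [-0.0076  0.1119  1.1393] T [ 0.0231 -0.0195  0.0279] [-0.0005  0.0001 -1.    ]
```

{"op": "apply_moves", "data": {
  "plan": [
    [0,0,0.0015,0,0,0,0.2],
    [0,0,0.0015,0,0,0,0.2],
    [0,0,0.0015,0,0,0,0.2],
    [0,0,0.0015,0,0,0,0.2],
    [0,0,0,0,0,0,0.2],
    [0,0,0,0,0,0,0.2]
  ]
}}

```text
t: 29.42
tcp_pos: [0.4891, -0.126, 0.0623]
tool_rot: [0.995, -0.103, -0.0, -0.0]
force: [0.4, 0.5, -0.9]
finger_gap: 0.525
gripper_force: 36.2
```

```bash
python3 f.py; python3 pr2.py | head -6
```

```text
[ 0.4891 -0.126   0.0623] Ftool [ 0.2559 -0.5629  0.9078] T [ 0.0744  0.0329 -0.0414] [-0.0005  0.0001 -1.    ]
then -0.018 70 73 77 83 90 97 104 108 111 111 109 104 98
then 0.006 70 73 78 84 91 97 103 107 110 111 109 105 99
now -0.018 70 72 76 82 88 93 96 97 97 96 93 88 80
now 0.006 71 74 77 83 89 93 96 98 98 96 93 87 79
then Y 113 112 110 107 100 92 83 77 72 70 70
now Y 97 99 101 100 96 89 83 77 72 69 69
```

Twelve millimetres deep, no force, and the holder has not moved. I lower the last stretch to the floor by feel.

{"op": "apply_moves", "data": {
  "plan": [
    [0,0,0.002,0,0,0,0.2],
    [0,0,0.002,0,0,0,0.2],
    [0,0,0.001,0,0,0,0.2],
    [0,0,0.001,0,0,0,0.2],
    [0,0,0.0005,0,0,0,0.2],
    [0,0,0,0,0,0,0.2],
    [0,0,0,0,0,0,0.2]
  ]
}}

```text
t: 30.45
tcp_pos: [0.4892, -0.126, 0.0561]
tool_rot: [0.995, -0.103, -0.0, 0.0]
force: [0.7, 0.0, 4.8]
finger_gap: 0.53
gripper_force: 36.6
```

```bash
python3 f.py
```

```text
[ 0.4892 -0.126   0.0561] Ftool [ 0.6389 -0.1454 -4.7587] T [ 0.1167 -0.1516  0.0457] [-0.0002 -0.0001 -1.    ]
```

Floor contact came at TCP z 0.0561, exactly the expected 18 mm below the first contact. I release and retreat upward.

{"op": "apply_moves", "data": {
  "plan": [
    [0,0,-0.0004,0,0,0,0],
    [0,0,0,0,0,0,-0.2],
    [0,0,0,0,0,0,-0.4],
    [0,0,0,0,0,0,-0.5],
    [0,0,0,0,0,0,-0.5],
    [0,0,0,0,0,0,-0.5]
  ]
}}

```text
t: 31.2
tcp_pos: [0.4891, -0.126, 0.0562]
tool_rot: [0.995, -0.103, -0.0, -0.0]
force: [0.6, 0.2, 0.6]
finger_gap: 0.752
gripper_force: 0.0
```

{"op": "apply_moves", "data": {
  "plan": [
    [0,0,-0.01,0,0,0,-0.5],
    [0,0,-0.02,0,0,0,-0.5],
    [0,0,-0.03,0,0,0,-0.5],
    [0,0,-0.04,0,0,0,-0.5],
    [0,0,-0.05,0,0,0,-0.5],
    [0,0,-0.05,0,0,0,-0.5],
    [0,0,-0.03,0,0,0,-0.5],
    [0,0,0,0,0,0,-0.5]
  ]
}}

```text
t: 32.2
tcp_pos: [0.4905, -0.1266, 0.2895]
tool_rot: [0.995, -0.103, 0.003, 0.001]
force: [0.6, -0.2, -0.3]
finger_gap: 0.752
gripper_force: 0.0
```

```bash
python3 f.py; python3 prof.py >/dev/null; python3 - <<'E'
from h import *
g=np.mean([snapshot("side").astype(float) for _ in range(3)],0);r=g[...,0]-.5*(g[...,1]+g[...,2])
for i in range(196,232): print(i,*(f"{v:3.0f}" for v in r[i,328:350]))
h0=np.array([.4883,-.1265,0]);Y=np.array([.2036,.979,0])
for z in(.026,.086,.091,.103): print(z,[np.round(proj("side",h0+Y*k+[0,0,z]),1) for k in(-.023,0,.023)])
gr=g.astype(int)
m=((gr[...,1]-gr[...,0]>25)&(gr[...,1]-gr[...,2]>10))[220:280,250:290];ys,xs=np.where(m);print("green",len(xs),xs.mean()+250,ys.mean()+220)
i0=cv2.imread("pics/side0.png")[:,:,::-1].astype(int);m=((i0[...,1]-i0[...,0]>25)&(i0[...,1]-i0[...,2]>10))[220:280,250:290];ys,xs=np.where(m);print("green0",len(xs),xs.mean()+250,ys.mean()+220)
E
```

```text
[ 0.4905 -0.1266  0.2895] Ftool [0.6596 0.1096 0.3067] T [-0.0056 -0.0046  0.0163] [ 0.0059 -0.0032 -1.    ]
196   0   0   0   1   1   1   1   1   1   2   1   2   2   2   2   3   6   9  11  10   9   7
197   1  -0   1   0   1   1   1   1   1   1   2   2   2   2   4   4   7   9  10   8   8   6
198   1   1   1   1   1   1   1   0   1   2   2   3   3   4   4   5   6   7   8   8   7   6
199   0   1   1   0   0   1   1   0   1   1   2   4   4   6   6   6   5   6   6   7   7   5
200   1   0   0   1   1   0   0   1   1   1   2   4   4   5   6   6   6   6   6   7   7   5
201   1   0   1   0   0   0   1   1   2   3   4   4   5   5   4   6   5   4   6   6   7   7
202   0   0   0   1   0   1   1   2   2   3   5   5   5   5   6   5   6   5   5   6   6   6
203   1   1   0   1   1   1   1   3   4   6   7   6   5   6   5   5   6   6   5   6   7   5
204   1   1   1   0   1   2   3   4   6   5   6   6   5   6   8  18  33  34  17   7   5   5
205   1   1   1   0   2   4   4   5   7   5   4   5   6  10  25  57  89  85  40  11   6   4
206   1   1   2   2   3   4   5   6   5   5   5   5  10  27  57  91  98
[... 2017 characters left out ...]
 -2  -1  -0  -0   0   0   3
229   9   4   0  -0   0   0  -0  -0   1   1   0   0   0   1   1   1   0   1   2   1   5   4
230   8   6   3   0  -0  -0   0   1   1   2   0   0  -0   0  -0   1  -0   1   3   4   4   5
231   9   8   5   4   0   0   0  -1   0   1  -1   1   1   0  -0   1   2   4   5   5   5   5
0.026 [array([342.8, 220.3]), array([338.9, 222.9]), array([334.8, 225.6])]
0.086 [array([343.5, 207.7]), array([339.5, 210.3]), array([335.4, 212.9])]
0.091 [array([343.6, 206.6]), array([339.5, 209.2]), array([335.4, 211.8])]
0.103 [array([343.7, 204. ]), array([339.7, 206.6]), array([335.5, 209.2])]
green 78 270.4230769230769 249.07692307692307
green0 79 270.46835443037975 249.1772151898734
```

The tag stands upright with its top edge where a fully seated tag's should be (z ≈ 0.103), and the green tag is unmoved.

```bash
python3 -c "
from station import *
print(sign_off())"
```

```text
the job is handed in; nothing more can be done
None
```

The red tag is off its peg and standing hole end up, fully home in the holder's slot, with the green tag and the holder where they were; the job is handed in at about 32 s.

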